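Load the exposure unit and hold its spring-return key

TASK

Lay the loose aluminium sample block squarely on top of the matching block that is already on the unit's rubber stage and let go of it. Then take the key out of its stand, work it past the sticky pins until it is fully home in the unit's key switch, and turn it a quarter turn clockwise (seen from above) against the spring. Finish while holding the key turned; leave the pile square and the other things on the bench where they are.

Things in the scene. Friction and masses are not known exactly. Their poses are not given: they have to be found in the camera images.
- loose_block: the loose sample block lying on the bench: a flat aluminium plate 90 x 56 x 20 mm (x, y, z), about 0.24 kg, with 15 shallow dark well marks on its top; origin at the centre of its underside, z up, x along the 90 mm side. Grip it across its 56 mm width.
- base_block: the same kind of block, 90 x 56 x 20 mm, lying loose on the unit's rubber stage, a little off centre and turned; origin at the centre of its underside, so its top is 20 mm above; x along the 90 mm side. The other block belongs on it, long side along long side (either way round).
- stage (a point): centre of the top of the rubber stage of the exposure unit, 72 mm above the bench; the unit is a fixed white box 170 x 240 x 70 mm whose own x axis points away from the robot; the stage pad (110 x 76 mm) lies on its +y half. Axes are the unit's.
- keyhole (a point): centre of the key switch's mouth, in the top of a 50 mm square steel plate on the unit, 72 mm above the bench, 130 mm to the -y side of the stage. Axes are the unit's: z up, slot along x. Fixed keyway 17 (x) by 8 (y) mm, 3 mm bevel, 22.5 mm deep, with sticky pins 10 and 16 mm down: passing them takes 8 to 20 N, less with a little wiggling. Fully home, the key's tip is 40 mm below here.
- keyswitch (a joint): angle of the switch's rotor below the keyway (slot 16 x 7 mm): 0 at rest (along the unit's x), grows as the key turns clockwise seen from above, stop at 1.65. The key can turn only when home (collar on the plate), and has about 0.15 rad of play in the rotor. A spring, 0.02 N m at rest and 0.1 N m at a quarter turn, drives it back to 0.
- key: key standing upright, blade down, in its stand, 80 mm tall, 50 g; origin at the blade's tip, z up, x along the width of blade and bow. From the tip up: steel blade 14 (x) by 5 (y) mm, 14 mm long, wedged; round 6 mm shank to 40 mm; collar 20 mm across to 43 mm; flat black bow 28 (x) by 10 (y) mm from 43 to 80 mm. Grip the bow across its 10 mm. Same when turned half round.
- key_stand: fixed grey block 60 x 60 x 44 mm, 42 mm deep slot in its top for the key, 3 mm wider each way than the blade; origin under its centre. In the stand the key's collar rests on its top, so the tip stands 4 mm above the bench; pull the key straight up by 45 mm to free it.
- beaker: low glass beaker, 68 mm across, 85 mm tall; origin under its centre. Bystander.
- bottle: glass bottle with screw cap, 68 mm across, 150 mm tall; origin under its centre. Bystander.
- jar: brown glass jar with white lid, 52 mm across, 65 mm tall; origin under its centre. Bystander.
- cap: small round screw cap lying on the bench, 28 mm across, 14 mm tall; origin under its centre. Bystander.
- pencil: pencil lying on the bench, 170 mm long along its x axis, 7 mm thick; origin under its middle. Bystander.
- notepad: flat white notepad, 150 x 105 x 12 mm; origin under its centre. Bystander.
Mind the look-alikes: they are no part of the job. Leave any purple look-alike of the loose_block alone.

How it is judged (in metres and radians):
On the way, in this order (a step that is already met when the one before it is completed fails the run):
1. the loose block lies squarely on the other block on the stage, released (horizontal distance between loose_block and base_block below 0.008 m and angle between the x axis of loose_block and the x axis of base_block, either way round below 0.12 rad and z of loose_block in the frame of base_block between 0.017 and 0.023 m and angle between loose_block's own z axis and vertical below 0.06 rad and contact force between loose_block and the fingers below 0.2 N and linear speed of loose_block below 0.02 m/s and horizontal distance between base_block and stage below 0.025 m and z of base_block in the frame of stage between -0.004 and 0.004 m), for 0.2 s.
2. the key is fully home in the key switch (z of key in the frame of keyhole below -0.0365 m and horizontal distance between key and keyhole below 0.005 m and angle between key's own z axis and vertical below 0.2 rad and value of joint keyswitch below 0.5 rad), for 0.1 s.
At the end, for the whole second after the job is handed in: Fingers hold the key (over 1 N), its tip over 36.5 mm below the mouth, within 5 mm and 0.2 rad of upright; switch held still beyond 1.2 rad. Loose block released, at rest, flat on the base block within 8 mm and 0.12 rad; base block on the stage within 25 mm of its centre (all of step 1 and z of key in the frame of keyhole below -0.0365 m and horizontal distance between key and keyhole below 0.005 m and angle between key's own z axis and vertical below 0.2 rad and value of joint keyswitch above 1.2 rad and velocity of joint keyswitch between -0.2 and 0.2 rad/s and contact force between key and the fingers above 1 N); the arm keeps its last pose, push and grip.
It fails at once if another thing on the bench is moved more than 4 cm (distance of any of beaker, bottle, jar, cap, pencil, notepad from where it was at the start of the episode above 0.04 m).
It also fails if it takes over 61 s, if anything falls off the work surface, if the arm or the gripper's body presses on something with over 40 N, if the wrist force passes 120 N, or if a joint passes its speed limit or range.

ROBOT

A 6-joint arm with a two-finger parallel gripper is mounted at the origin on the work surface. World frame = base frame: x ahead of the robot, y to its left, z up, the work surface at z = 0. Lengths are in mm, angles in rad, forces in N, time in s.
With the tool pointing down it reaches from about 350 to 975 mm from the base axis. Payload 7.1 kg.
Tool frame: the origin (TCP) lies at the very end of the fingers, on their centre line; the grasp point (between the pads) lies 19 mm behind it (ctrl.grip_point_offset is the distance from the TCP to the grasp point, in mm); x points along the fingers, y is the direction in which the jaws open and shut, and the axes are right-handed (so a half turn about x gives the same grasp; the last joint's range is limited). The gripper opens to 88 mm and grips with 3 to 60 N. Pads are 20 mm wide; open, the fingers measure 115 mm over their backs; the gripper's body (75 mm by 178 mm) begins 61 mm behind the grasp point.
Start: joints at [1.209, 0.423, 1.63, -0, 1.089, -0.019], TCP at [210.046, 588.63, 222.675] pointing down, gripper open.
Joint ranges: [-3, 3], [-0.9, 2.11], [0.09, 2.58], [-1.31, 4.45], [0.11, 2.69], [-2.54, 2.54]. Speed limits (rad/s): [2.39, 2.39, 3.01, 3.14, 3.14, 3.14].

INTERFACE

Orientations are given as a rotation vector (axis times angle).
In Python, from workcell import ctrl, vision, workorder gives the robot as it stands.
- The arm moves only by the shell command python3 -m crank 'ROWS'. ROWS is JSON, a list of rows, each a list of 3 entries, a list of its own where there are three numbers: the shift along the tool's x, y, z in m, then the turn, a rotation vector about the tool's x, y, z in rad, then the finger opening in m, from 0 to 0.0878. In form: [[[dx, dy, dz], [wx, wy, wz], jaw], ...]. A call has exactly 8 rows; each row shifts and turns the commanded pose from where the row before left it, along the tool's axes as they then stand; what a row does not reach is not made up. A row lasts 1/12 s, in which the tool goes at most 41.7 mm and 7.16 degrees, less where a joint would pass 70% of its speed; a pose out of reach is approached as far as the arm can. A call with a gripper value outside its range is refused whole. The fingers move at their own pace and stop on an object; the grip force is fixed at half the most. Time passes only in rows, so rows that do not move let the fingers close, or fill a call up. It gives the time, the measured TCP pose, the force and the opening at its end, in the units of the state.
- ctrl.get_obs(): the state, without advancing time (a new reading comes with each control period).
- vision.get_image(name): name is "side" or "top"; returns a dict with "img" (480x640x3 uint8, blue, green, red), "mtx" (3x3 intrinsics, pixels), "rvec" (rotation vector, rad) and "tvec" (3), from world to camera coordinates, as OpenCV has them. Camera axes: x right, y down, z forward; pixel columns grow to the right and rows downward; lengths in mm; the calibration is good to about 2 mm. A picture is of the moment at which its call begins. There is no depth.
- workorder.close_job(): hands the job in, once; it reports no verdict.
The state is a dict: "t": time; "qpos": joint angles; "qvel": joint speeds; "joint_torque": joint torques, N m; "ee_pos": TCP position; "orientation": TCP orientation; "ft_force": force on the tool from outside, world axes, zero at the start; "moment": the same for the moment, N m; "width": finger opening in mm.
Only numpy, scipy, OpenCV 4.12 (cv2) and the standard library are available. Lean on these libraries where they do the work, as an engineer would, in place of code of your own. Each camera call takes 0.05 s, during which the arm holds its last target.

## Working session

There is one attempt and no reset: what is moved stays moved. The work goes in short steps, Python scripts to look and compute and a shell command to move; the robot and the scene stay as the last step left them, time stands still between calls to the robot, and variables do not carry over. Pictures are saved under pics/ and viewed, and the job is handed in when it is done.

```bash
ls; mkdir -p pics; python3 - <<'E'
from workcell import ctrl, vision
import cv2
print(ctrl.get_obs(), ctrl.grip_point_offset)
for n in("side","top"):
    d=vision.get_image(n); cv2.imwrite(f"pics/{n}0.png",d["img"]); print(n,d["mtx"],d["rvec"],d["tvec"])
E
```

```text
pics
{'t': 0.0, 'qpos': array([ 1.20902804e+00,  4.23847634e-01,  1.63062183e+00, -4.39206654e-05,
        1.08860350e+00, -1.90100419e-02]), 'qvel': array([ 1.33521656e-03,  1.87165877e-03, -6.60087091e-04, -7.87582283e-04,
       -1.21467180e-03, -7.54914158e-05]), 'joint_torque': array([ 8.53808979e-05, -5.44632518e+01, -2.73675352e+01,  6.43947744e-02,
        2.26278871e-02, -1.28284523e-04]), 'ee_pos': array([209.86268212, 588.16022272, 221.92423388]), 'orientation': array([ 0.26780421,  1.5542547 , -0.27010833]), 'ft_force': array([-0.06822941,  0.35690036, -0.4859823 ]), 'moment': array([-1.34514358e-02,  7.67302525e-05,  2.02648059e-02]), 'width': 87.75160582727734} 18.700000000000003
side [[505.12724718   0.         325.55441316]
 [  0.         505.12724718 237.14903436]
 [  0.           0.           1.        ]] [ 2.41356836 -0.36375856  0.15933273] [-518.5578519   158.47083434 1337.39859636]
top [[456.77438731   0.         321.18828769]
 [  0.         456.77438731 230.43136755]
 [  0.           0.           1.        ]] [ 2.11766118 -2.13328613  0.20156166] [  -5.88839213  560.50966891 1052.14075885]
```

View pics/side0.png

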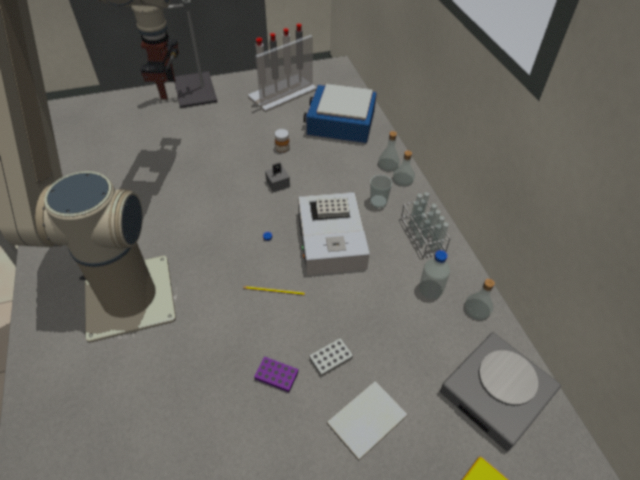

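View pics/top0.png

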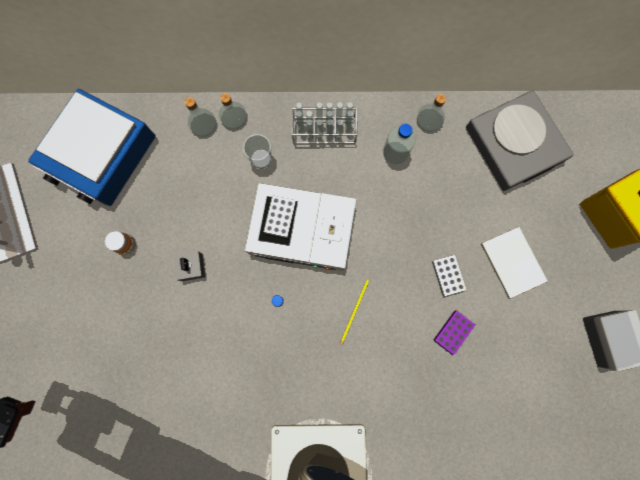

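The top view shows the loose block at (450,275), with the purple look-alike at (455,332). The unit is at (300,228), with the base block at (280,216) and the keyhole plate at (332,229). The key stand is at (190,267). In the side view the block is at (331,356), the base block at (333,207) and the key at (277,172). I'll crop in on these.

```bash
cat > h.py <<'E'
import numpy as np, cv2
from workcell import ctrl, vision
def cam(n):
    d=vision.get_image(n); R=cv2.Rodrigues(np.array(d["rvec"],float))[0]; t=np.array(d["tvec"],float).ravel()
    return dict(img=d["img"],K=np.array(d["mtx"]),R=R,t=t,rvec=np.array(d["rvec"],float))
def ray(c,uv):
    uv=np.atleast_2d(uv).astype(float); p=np.c_[uv,np.ones(len(uv))]@np.linalg.inv(c["K"]).T
    return -c["R"].T@c["t"], p@c["R"]
def plane(c,uv,z):
    o,d=ray(c,uv); s=(z-o[2])/d[:,2]; return o+s[:,None]*d
def proj(c,P):
    return cv2.projectPoints(np.atleast_2d(P).astype(float),c["rvec"],c["t"],c["K"],None)[0][:,0]
def tri(c1,u1,c2,u2):
    o1,d1=ray(c1,u1);o2,d2=ray(c2,u2);d1=d1[0];d2=d2[0]
    s=np.linalg.lstsq(np.c_[d1,-d2],o2-o1,rcond=None)[0]
    a=o1+s[0]*d1;b=o2+s[1]*d2
    return (a+b)/2,np.linalg.norm(a-b)
def crop(c,x,y,w,h,k,name):
    cv2.imwrite(name,cv2.resize(c["img"][y:y+h,x:x+w],None,fx=k,fy=k,interpolation=cv2.INTER_CUBIC))
E
python3 - <<'E'
from h import *
T=cam("top");S=cam("side")
crop(T,240,180,120,95,6,"pics/t_unit.png")
crop(T,425,245,60,45,10,"pics/t_block.png")
crop(T,165,240,60,50,10,"pics/t_key.png")
crop(S,290,185,85,90,6,"pics/s_unit.png")
crop(S,255,150,50,45,12,"pics/s_key.png")
crop(S,295,330,70,55,10,"pics/s_block.png")
import pickle;pickle.dump((T,S),open("c0.pkl","wb"))
E
```

```text
(no output)
```

View pics/t_unit.png

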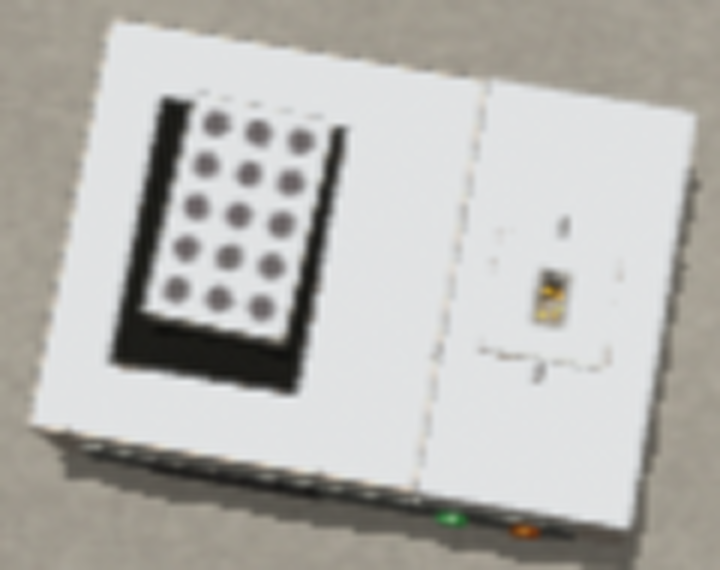

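View pics/t_block.png

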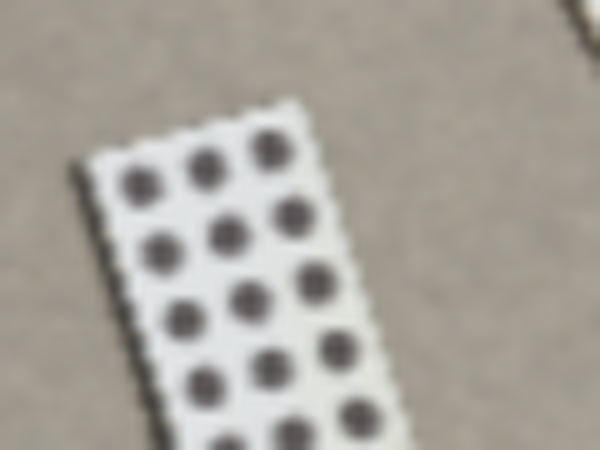

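View pics/t_key.png

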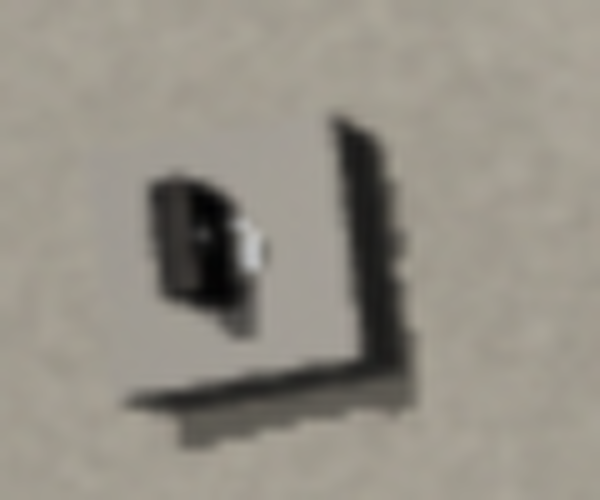

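View pics/s_unit.png

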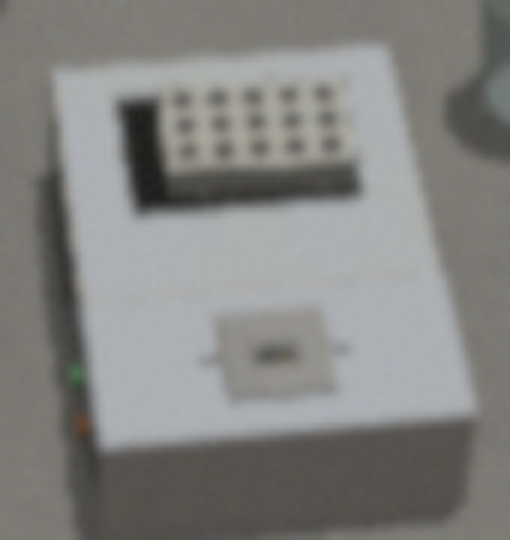

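View pics/s_key.png

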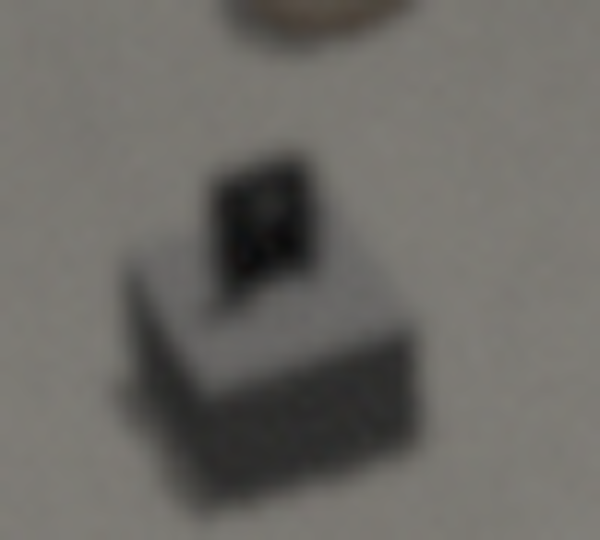

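View pics/s_block.png

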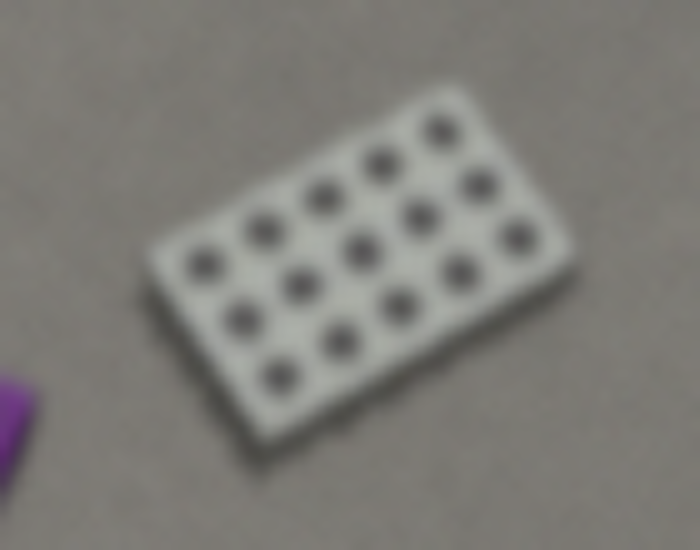

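The base block sits on the black pad, about 5 mm off centre along the pad's length. The keyhole slot is clear in both views. The key's bow leans left of the stand centre because of perspective. Next I'll measure the blocks from their well marks, and the keyhole, unit corners, stand and key.

```bash
cat > wells.py <<'E'
from h import *
def wells(c,roi,k=8,thr=None):
    x,y,w,h=roi
    g=cv2.cvtColor(c["img"][y:y+h,x:x+w],cv2.COLOR_BGR2GRAY)
    g=cv2.resize(g,None,fx=k,fy=k,interpolation=cv2.INTER_CUBIC)
    g=cv2.GaussianBlur(g,(0,0),2)
    bh=cv2.morphologyEx(g,cv2.MORPH_BLACKHAT,cv2.getStructuringElement(cv2.MORPH_ELLIPSE,(6*k,6*k)))
    m=(bh>(thr or bh.max()*0.5)).astype(np.uint8)
    n,_,st,ce=cv2.connectedComponentsWithStats(m)
    return np.array([((ce[i]+0.5)/k-0.5)+[x,y] for i in range(1,n)]),st[1:,4]
def block(c,roi,z,thr=None,amin=200,amax=1500):
    p,a=wells(c,roi,thr=thr); ok=(a>amin)&(a<amax); p=p[ok]
    W=plane(c,p,z)[:,:2]
    ctr=np.median(W,0); W=W[np.linalg.norm(W-ctr,axis=1)<60]
    m=W.mean(0); 
    u,s,vt=np.linalg.svd(W-m); 
    return len(W),m,np.degrees(np.arctan2(vt[0,1],vt[0,0]))%180,s
E
python3 - <<'E'
from wells import *
import pickle
T,S=pickle.load(open("c0.pkl","rb"))
for c,n,r1,r2 in((T,"T",(430,250,40,50),(258,190,40,50)),(S,"S",(305,335,52,45),(312,195,42,28))):
    for r,z in((r1,20),(r2,92)):
        p,a=wells(c,r); print(n,sorted(a.tolist()))
        print(block(c,r,z,amin=60))
E
```

```text
T [46, 50, 56, 75, 76, 675, 690, 699, 709, 719, 720, 727, 727, 731, 733, 735, 738, 739, 759, 760, 939]
(18, array([ 453.20168368, -318.1295979 ]), np.float64(18.035166906847394), array([100.68917884,  72.69598741]))
T [312, 333, 349, 350, 355, 355, 359, 361, 362, 364, 380, 385, 387, 408, 411, 6082, 8298]
(15, array([589.44977076,  88.02688323]), np.float64(167.4934497736276), array([93.12791995, 53.90241953]))
S [91, 292, 458, 539, 543, 544, 550, 552, 553, 556, 561, 574, 575, 578, 584, 591, 599, 803, 2063]
(18, array([ 455.36433523, -330.26061282]), np.float64(15.22677711052134), array([100.30183072,  74.84400013]))
S [1, 113, 296, 298, 305, 317, 324, 325, 380, 387, 399, 412, 442, 454, 465, 467, 8142]
(15, array([589.37284845,  85.9901793 ]), np.float64(167.37997694165603), array([93.08342734, 52.61101096]))
```

```bash
python3 - <<'E'
from wells import *
import pickle
T,S=pickle.load(open("c0.pkl","rb"))
print(block(T,(430,250,40,50),20,amin=600,amax=800))
print(block(S,(305,335,52,45),20,amin=535,amax=605))
b=[]
for c,n,r in((T,"T",(258,190,40,50)),(S,"S",(312,195,42,28))):
    k,m,a,s=block(c,r,92,amin=250); print(n,k,m,a)
def q(c,pts,off,k,z): return plane(c,(np.array(pts)+0.5)/k-0.5+np.array(off),z)
np.set_printoptions(precision=1,suppress=True)
# unit top corners (z=70)
u=q(T,[(112,22),(697,115),(632,527),(35,427)],(240,180),6,70); print("unit T\n",u,u.mean(0))
e=[(u[3]-u[2]),(u[0]-u[1]),(u[0]-u[3]),(u[1]-u[2])]
print([ (np.linalg.norm(v),np.degrees(np.arctan2(v[1],v[0]))) for v in e])
u=q(S,[(53,70),(388,45),(478,414),(96,448)],(290,185),6,70); print("unit S\n",u,u.mean(0))
# keyhole centre: dark mask
print("kh T",q(T,[(551,297)],(240,180),6,72),"S",q(S,[(276,354)],(290,185),6,72))
u=q(S,[(216,315),(322,306),(338,392),(230,403)],(290,185),6,72);print("plate S",u,u.mean(0))
u=q(T,[(163,98),(348,127),(297,393),(110,363)],(240,180),6,72);print("pad T",u,u.mean(0))
# stand top
u=q(T,[(95,165),(335,115),(360,362),(122,402)],(165,240),10,44);print("stand T",u,u.mean(0))
u=q(S,[(125,258),(320,190),(413,325),(208,393)],(255,150),12,44);print("stand S",u,u.mean(0))
# bow top
u=q(T,[(153,186),(186,178),(197,297),(165,295)],(165,240),10,84);print("bow T",u,u.mean(0))
u=q(S,[(215,172),(303,150)],(255,150),12,84);print("bow S",u,u.mean(0))
E
```

```text
(15, array([ 453.96872688, -323.29707122]), np.float64(14.85411862247787), array([93.178116  , 53.61028957]))
(14, array([ 452.0004392, -326.7292149]), np.float64(7.4954783986491975), array([86.53984225, 50.05327319]))
T 15 [589.44977076  88.02688323] 167.4934497736276
S 14 [591.99677805  86.62526251] 160.51129556147993
unit T
 [[674.6 141.8  70. ]
 [634.2 -93.8  70. ]
 [468.6 -64.9  70. ]
 [509.6 169.1  70. ]] [571.7  38.   70. ]
[(np.float64(237.49681567310537), np.float64(80.03630676153276)), (np.float64(239.0187547726739), np.float64(80.27596342220417)), (np.float64(167.1815596996044), np.float64(-9.39622525614858)), (np.float64(168.17317924153647), np.float64(-9.917385346753997))]
unit S
 [[511.5 168.4  70. ]
 [676.2 138.1  70. ]
 [635.7 -95.4  70. ]
 [466.4 -64.8  70. ]] [572.4  36.6  70. ]
kh T [[559.8 -34.2  72. ]] S [[559.2 -37.8  72. ]]
plate S [[540.1  -7.8  72. ]
 [588.6 -16.6  72. ]
 [579.  -66.9  72. ]
 [530.5 -59.   72. ]] [559.6 -37.6  72. ]
pad T [[642.2 120.5  72. ]
 [629.7  46.2  72. ]
 [522.1  66.1  72. ]
 [534.6 139.8  72. ]] [582.1  93.1  72. ]
stand T [[501.7 344.8  44. ]
 [513.5 287.6  44. ]
 [453.8 279.1  44. ]
 [444.7 335.4  44. ]] [478.4 311.7  44. ]
stand S [[446.6 332.6  44. ]
 [502.5 344.2  44. ]
 [512.8 286.1  44. ]
 [455.4 276.1  44. ]] [479.3 309.8  44. ]
bow T [[491.4 318.3  84. ]
 [493.2 310.8  84. ]
 [465.6 306.9  84. ]
 [466.1 314.3  84. ]] [479.1 312.6  84. ]
bow S [[469.  314.1  84. ]
 [492.8 316.   84. ]] [480.9 315.   84. ]
```

```bash
cat >> h.py <<'E'
from scipy.spatial.transform import Rotation as Ro
def go(target=None,yaw=None,verbose=True):
    """remaining move: rotation about tool axes needed to point down with tool y at yaw(deg, mod180); then shift in tool axes AFTER the rotation (m)"""
    o=ctrl.get_obs(); R=Ro.from_rotvec(o["orientation"]); M=R.as_matrix(); p=np.array(o["ee_pos"])
    ty=np.degrees(np.arctan2(M[1,1],M[0,1]))
    print("t %.2f p %s yaw_y %.2f tilt %.4f w %.1f q %s F %s M %s"%(o["t"],np.round(p,1),ty,np.arccos(-M[2,0]),o["width"],np.round(o["qpos"],3),np.round(o["ft_force"],1),np.round(o["moment"],2)))
    if yaw is None: yaw=ty
    d=(yaw-ty+90)%180-90
    a=np.radians(ty+d); y=np.array([np.cos(a),np.sin(a),0]);x=np.array([0,0,-1.]);z=np.cross(x,y)
    G=np.c_[x,y,z]
    print(" turn(tool rad):",np.round((R.inv()*Ro.from_matrix(G)).as_rotvec(),4),"yaw delta deg %.2f"%d)
    if target is not None:
        v=(np.array(target)-p)/1000; print(" shift after turn (tool m):",np.round(G.T@v,4)," before turn:",np.round(M.T@v,4))
E
python3 -c "
from h import *
go([454,-325,120],104.9)
from wells import *
import pickle
T,S=pickle.load(open('c0.pkl','rb'))
print(wells(S,(305,335,52,45)))
" 
```

```text
t 0.20 p [210.  588.3 222.2] yaw_y 70.36 tilt 0.0010 w 87.8 q [ 1.209  0.424  1.63  -0.     1.089 -0.019] F [ 0.2 -0.6  0.5] M [-0.05 -0.    0.02]
 turn(tool rad): [-6.029e-01 -3.000e-04  9.000e-04] yaw delta deg 34.54
 shift after turn (tool m): [ 0.1022 -0.9454  0.001 ]  before turn: [ 0.1029 -0.778   0.5369]
(array([[338.69978166, 342.73908297],
       [332.75863636, 346.05090909],
       [342.49752698, 348.1607464 ],
       [326.99756494, 349.35725881],
       [336.62154635, 351.35349822],
       [321.04302226, 352.65667808],
       [346.43388336, 353.37285262],
       [330.76867696, 354.75949499],
       [315.0263582 , 356.08114641],
       [340.60099481, 356.92214533],
       [324.69046108, 358.12214467],
       [334.55140399, 360.24139493],
       [347.58997253, 360.02815934],
       [316.31449952, 368.93816651],
       [318.90467391, 361.58728261],
       [337.54459838, 365.91368306],
       [328.65243902, 363.75283101],
       [322.55721507, 367.23782169],
       [328.94991438, 370.96232877]]), array([ 458,  550,  556,  539,  561,  584,  553,  599,  543,  578,  591,
        552,   91, 2063,  575,  803,  574,  544,  292], dtype=int32))
```

```bash
cat >> h.py <<'E'
def arc(target,dyaw,N):
    """constant row for N rows: shift (m, tool axes) and turn about tool x, dyaw in deg signed (ccw +)"""
    o=ctrl.get_obs(); M=Ro.from_rotvec(o["orientation"]).as_matrix(); p=np.array(o["ee_pos"])
    D=M.T@((np.array(target)-p)/1000); w=-np.radians(dyaw)/N
    c=(D[1]+1j*D[2])/sum(np.exp(1j*k*w) for k in range(N))
    print("rows %d: [[%.4f,%.4f,%.4f],[%.4f,0,0]]"%(N,D[0]/N,c.real,c.imag,w))
E
python3 - <<'E'
from wells import *
import pickle
T,S=pickle.load(open("c0.pkl","rb"))
print(block(S,(305,335,52,45),20,amin=450,amax=605))
print(block(S,(312,195,42,28),92,amin=290,amax=700), wells(S,(312,195,42,28)))
arc([454,-324.5,222],-145.5,32)
arc([454,-324.5,110],-145.5,40)
E
```

```text
(15, array([ 454.04157397, -324.93682014]), np.float64(14.700997967754006), array([93.00499278, 53.79699718]))
(14, array([591.99677805,  86.62526251]), np.float64(160.51129556147993), array([86.6369264 , 48.94828986])) (array([[314.0625    , 194.5625    ],
       [343.46107881, 200.19912791],
       [337.63815789, 200.43618421],
       [331.67455947, 200.81938326],
       [325.82861991, 200.97992081],
       [319.86596154, 201.25057692],
       [344.12727516, 204.38584047],
       [332.21223118, 204.73239247],
       [338.18718672, 204.6035401 ],
       [326.34981796, 205.1868932 ],
       [320.43623311, 205.52322635],
       [344.642153  , 208.40871451],
       [338.71308725, 208.79865772],
       [326.86689815, 209.41049383],
       [332.80307377, 209.12602459],
       [320.89214602, 209.69745575],
       [331.98722673, 215.85759027]]), array([   1,  387,  380,  454,  442,  325,  467,  465,  399,  412,  296,
        317,  298,  324,  305,  113, 8142], dtype=int32))
rows 32: [[0.0000,0.0102,0.0379],[0.0794,0,0]]
rows 40: [[0.0028,0.0084,0.0302],[0.0635,0,0]]
```

```bash
python3 -m crank '[[[0.0028,0.0084,0.0302],[0.0635,0,0],0.087],[[0.0028,0.0084,0.0302],[0.0635,0,0],0.087],[[0.0028,0.0084,0.0302],[0.0635,0,0],0.087],[[0.0028,0.0084,0.0302],[0.0635,0,0],0.087],[[0.0028,0.0084,0.0302],[0.0635,0,0],0.087],[[0.0028,0.0084,0.0302],[0.0635,0,0],0.087],[[0.0028,0.0084,0.0302],[0.0635,0,0],0.087],[[0.0028,0.0084,0.0302],[0.0635,0,0],0.087]]'
python3 -c "
from h import *
go(); arc([454,-324.5,110],-145.5*0.8,32)"
```

```text
t: 0.87
ee_pos: [448.9, 516.2, 199.8]
orientation: [0.667, 1.466, -0.667]
ft_force: [-0.3, -0.1, 0.7]
width: 86.9
t 0.87 p [448.9 516.2 199.8] yaw_y 41.08 tilt 0.0002 w 86.9 q [0.838 0.533 1.506 0.    1.103 0.121] F [-0.3 -0.1  0.7] M [-0.06  0.06 -0.01]
 turn(tool rad): [-0.     -0.      0.0002] yaw delta deg 0.00
rows 32: [[0.0028,0.0085,0.0302],[0.0635,0,0]]
```

```bash
python3 -m crank '[[[0.0028,0.0085,0.0302],[0.0635,0,0],0.087],[[0.0028,0.0085,0.0302],[0.0635,0,0],0.087],[[0.0028,0.0085,0.0302],[0.0635,0,0],0.087],[[0.0028,0.0085,0.0302],[0.0635,0,0],0.087],[[0.0028,0.0085,0.0302],[0.0635,0,0],0.087],[[0.0028,0.0085,0.0302],[0.0635,0,0],0.087],[[0.0028,0.0085,0.0302],[0.0635,0,0],0.087],[[0.0028,0.0085,0.0302],[0.0635,0,0],0.087]]'
python3 -m crank '[[[0.0028,0.0085,0.0302],[0.0635,0,0],0.087],[[0.0028,0.0085,0.0302],[0.0635,0,0],0.087],[[0.0028,0.0085,0.0302],[0.0635,0,0],0.087],[[0.0028,0.0085,0.0302],[0.0635,0,0],0.087],[[0.0028,0.0085,0.0302],[0.0635,0,0],0.087],[[0.0028,0.0085,0.0302],[0.0635,0,0],0.087],[[0.0028,0.0085,0.0302],[0.0635,0,0],0.087],[[0.0028,0.0085,0.0302],[0.0635,0,0],0.087]]'
python3 -m crank '[[[0.0028,0.0085,0.0302],[0.0635,0,0],0.087],[[0.0028,0.0085,0.0302],[0.0635,0,0],0.087],[[0.0028,0.0085,0.0302],[0.0635,0,0],0.087],[[0.0028,0.0085,0.0302],[0.0635,0,0],0.087],[[0.0028,0.0085,0.0302],[0.0635,0,0],0.087],[[0.0028,0.0085,0.0302],[0.0635,0,0],0.087],[[0.0028,0.0085,0.0302],[0.0635,0,0],0.087],[[0.0028,0.0085,0.0302],[0.0635,0,0],0.087]]'
python3 -c "
from h import *
go([454,-324.5,110],-75.2); arc([454,-324.5,110],-145.5*0.2,8)"
```

```text
t: 1.53
ee_pos: [621.7, 337.6, 177.4]
orientation: [1.054, 1.301, -1.054]
ft_force: [0.0, -0.6, -0.2]
width: 87.2
t: 2.2
ee_pos: [685.9, 97.6, 155.1]
orientation: [1.426, 1.053, -1.426]
ft_force: [0.3, 0.2, -0.0]
width: 87.0
t: 2.87
ee_pos: [625.2, -143.3, 132.8]
orientation: [1.774, 0.712, -1.774]
ft_force: [0.5, -0.9, -0.0]
width: 87.2
t 2.87 p [ 625.2 -143.3  132.8] yaw_y -46.25 tilt 0.0001 w 87.2 q [-0.244  0.553  1.65  -0.     0.938  0.563] F [ 0.5 -0.9 -0. ] M [-0.03  0.14 -0.  ]
 turn(tool rad): [ 5.053e-01 -1.000e-04 -1.000e-04] yaw delta deg -28.95
 shift after turn (tool m): [0.0228 0.1314 0.2118]  before turn: [0.0228 0.0125 0.2489]
rows 8: [[0.0028,0.0085,0.0303],[0.0635,0,0]]
```

```bash

python3 -m crank '[[[0.0028,0.0085,0.0303],[0.0632,0,0],0.087],[[0.0028,0.0085,0.0303],[0.0632,0,0],0.087],[[0.0028,0.0085,0.0303],[0.0632,0,0],0.087],[[0.0028,0.0085,0.0303],[0.0632,0,0],0.087],[[0.0028,0.0085,0.0303],[0.0632,0,0],0.087],[[0.0028,0.0085,0.0303],[0.0632,0,0],0.087],[[0.0028,0.0085,0.0303],[0.0632,0,0],0.087],[[0.0028,0.0085,0.0303],[0.0632,0,0],0.087]]'
python3 - <<'E'
from h import *
go([454,-324.5,5],-75.2)
T=cam("top");S=cam("side")
crop(T,405,230,100,75,6,"pics/t_pre.png");crop(S,280,300,110,90,6,"pics/s_pre.png")
E
```

```text
t: 3.53
ee_pos: [454.5, -324.9, 110.5]
orientation: [2.084, 0.27, -2.083]
ft_force: [0.2, -0.1, -0.8]
width: 87.0
t 3.53 p [ 454.5 -324.9  110.5] yaw_y -75.22 tilt 0.0004 w 87.0 q [-0.642  0.483  1.851 -0.     0.808  0.671] F [ 0.2 -0.1 -0.8] M [-0.05  0.12  0.03]
 turn(tool rad): [-0.0003 -0.0002 -0.0003] yaw delta deg 0.02
 shift after turn (tool m): [ 0.1055 -0.0005  0.0004]  before turn: [ 0.1055 -0.0006  0.0004]
```

View pics/s_pre.png

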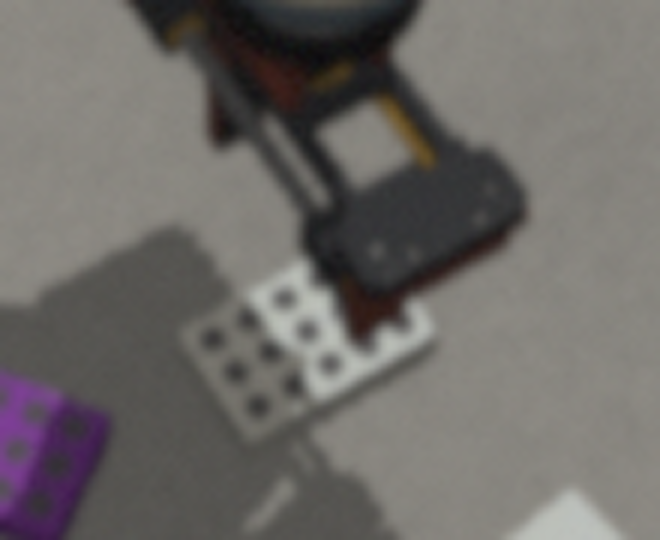

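View pics/t_pre.png

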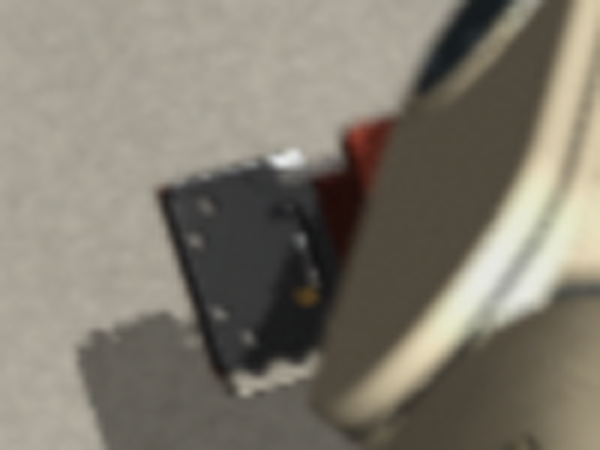

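In the side view the gripper is over the block, which is at about (309,350) of the crop, with the fingers straddling it. The top view is blocked by the arm. I'll go straight down, then close.

```bash

python3 -m crank '[[[0.016,0,0],[0,0,0],0.087],[[0.016,0,0],[0,0,0],0.087],[[0.016,0,0],[0,0,0],0.087],[[0.016,0,0],[0,0,0],0.087],[[0.016,-0.0003,0.0002],[0,0,0],0.087],[[0.013,-0.0002,0.0002],[0,0,0],0.087],[[0.009,0,0],[0,0,0],0.087],[[0.004,0,0],[0,0,0],0.087]]'
python3 -m crank '[[[0,0,0],[0,0,0],0.06],[[0,0,0],[0,0,0],0.04],[[0,0,0],[0,0,0],0.04],[[0,0,0],[0,0,0],0.04],[[0,0,0],[0,0,0],0.04],[[0,0,0],[0,0,0],0.04],[[0,0,0],[0,0,0],0.04],[[0,0,0],[0,0,0],0.04]]'
python3 -c "
from h import *
go()"
```

```text
t: 4.3
ee_pos: [454.9, -322.8, 3.4]
orientation: [2.081, 0.275, -2.083]
ft_force: [-0.0, 0.1, -0.3]
width: 87.1
t: 4.97
ee_pos: [455.4, -323.9, 5.3]
orientation: [2.083, 0.272, -2.081]
ft_force: [-0.2, 0.2, 6.1]
width: 55.7
t 4.97 p [ 455.4 -323.9    5.3] yaw_y -75.04 tilt 0.0012 w 55.7 q [-0.639  0.66   1.874 -0.     0.606  0.67 ] F [-0.2  0.2  6.1] M [-0.06  0.21  0.  ]
 turn(tool rad): [ 0.     -0.0007 -0.001 ] yaw delta deg 0.00
```

The width of 55.7 mm says the block is gripped. Now lift, then carry.

```bash

python3 -m crank '[[[-0.006,0,0],[0,0,0],0.04],[[-0.016,0,0],[0,0,0],0.04],[[-0.022,0,0],[0,0,0],0.04],[[-0.022,0,0],[0,0,0],0.04],[[-0.022,0,0],[0,0,0],0.04],[[-0.022,0,0],[0,0,0],0.04],[[-0.02,0,0],[0,0,0],0.04],[[-0.010,0,0],[0,0,0],0.04]]'
python3 -c "
from h import *
go()
arc([589.4,87,145],-27.5,16)"
```

```text
t: 5.63
ee_pos: [455.5, -323.8, 147.0]
orientation: [2.083, 0.272, -2.08]
ft_force: [1.4, -0.3, -3.0]
width: 55.9
t 5.63 p [ 455.5 -323.8  147. ] yaw_y -75.04 tilt 0.0024 w 55.9 q [-0.639  0.427  1.833  0.     0.879  0.67 ] F [ 1.4 -0.3 -3. ] M [-0.05  0.18 -0.03]
 turn(tool rad): [ 0.     -0.0015 -0.0018] yaw delta deg 0.00
rows 16: [[0.0001,-0.0256,-0.0094],[0.0300,0,0]]
```

```bash

python3 -m crank '[[[0,-0.0156,-0.006],[0.02,0,0],0.04],[[0,-0.0256,-0.0094],[0.03,0,0],0.04],[[0,-0.0256,-0.0094],[0.03,0,0],0.04],[[0,-0.0256,-0.0094],[0.03,0,0],0.04],[[0,-0.0256,-0.0094],[0.03,0,0],0.04],[[0,-0.0256,-0.0094],[0.03,0,0],0.04],[[0,-0.0256,-0.0094],[0.03,0,0],0.04],[[0,-0.0256,-0.0094],[0.03,0,0],0.04]]'
python3 -m crank '[[[0,-0.0256,-0.0094],[0.03,0,0],0.04],[[0,-0.0256,-0.0094],[0.03,0,0],0.04],[[0,-0.0256,-0.0094],[0.03,0,0],0.04],[[0,-0.0256,-0.0094],[0.03,0,0],0.04],[[0,-0.0256,-0.0094],[0.03,0,0],0.04],[[0,-0.0256,-0.0094],[0.03,0,0],0.04],[[0,-0.0256,-0.0094],[0.03,0,0],0.04],[[0,-0.0156,-0.006],[0.03,0,0],0.04]]'
python3 -c "
from h import *
go([589.4,87,145],-102.55)
"
```

```text
t: 6.3
ee_pos: [494.1, -118.6, 144.1]
orientation: [2.205, 0.033, -2.208]
ft_force: [0.6, -0.3, -2.8]
width: 55.6
t: 6.97
ee_pos: [579.9, 71.2, 144.1]
orientation: [-2.11, 0.221, 2.112]
ft_force: [-0.1, -0.2, -2.2]
width: 55.6
t 6.97 p [579.9  71.2 144.1] yaw_y -101.98 tilt 0.0007 w 55.6 q [0.102 0.465 1.776 0.    0.901 1.881] F [-0.1 -0.2 -2.2] M [-0.01  0.17 -0.06]
 turn(tool rad): [0.01   0.0007 0.0002] yaw delta deg -0.57
 shift after turn (tool m): [-0.0009 -0.0175 -0.0058]  before turn: [-0.0009 -0.0175 -0.006 ]
```

```bash

python3 -m crank '[[[0.003,-0.0045,-0.0015],[0.003,0,0],0.04],[[0.006,-0.0045,-0.0015],[0.003,0,0],0.04],[[0.006,-0.0045,-0.0015],[0.002,0,0],0.04],[[0.006,-0.004,-0.0015],[0.002,0,0],0.04],[[0.006,0,0],[0,0,0],0.04],[[0.004,0,0],[0,0,0],0.04],[[0,0,0],[0,0,0],0.04],[[0,0,0],[0,0,0],0.04]]'
python3 - <<'E'
from h import *
go([589.4,87,98],-102.55)
T=cam("top");S=cam("side")
import pickle;pickle.dump((T,S),open("c1.pkl","wb"))
crop(T,240,170,120,95,6,"pics/t_over.png");crop(S,290,165,100,90,6,"pics/s_over.png")
E
```

```text
t: 7.63
ee_pos: [588.7, 84.2, 113.3]
orientation: [-2.105, 0.232, 2.107]
ft_force: [0.7, 0.1, -2.8]
width: 55.8
t 7.63 p [588.7  84.2 113.3] yaw_y -102.57 tilt 0.0010 w 55.8 q [ 0.122  0.522  1.767 -0.     0.853  1.912] F [ 0.7  0.1 -2.8] M [ 0.03  0.16 -0.04]
 turn(tool rad): [-0.0003  0.0009 -0.0003] yaw delta deg 0.02
 shift after turn (tool m): [ 0.0153 -0.0029 -0.0001]  before turn: [ 0.0153 -0.0029 -0.0001]
```

View pics/s_over.png

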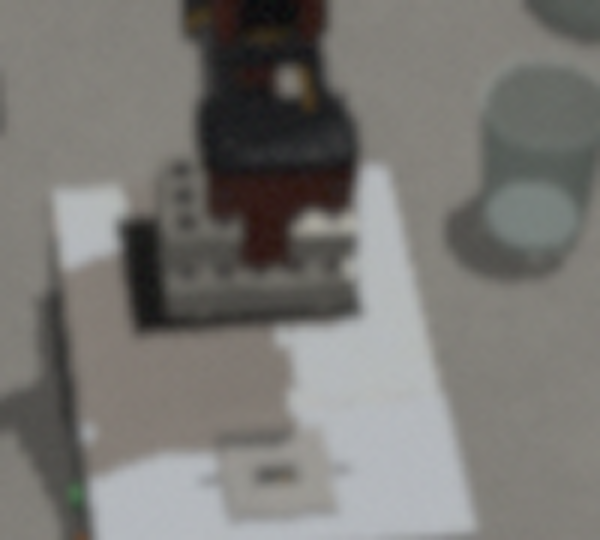

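View pics/t_over.png

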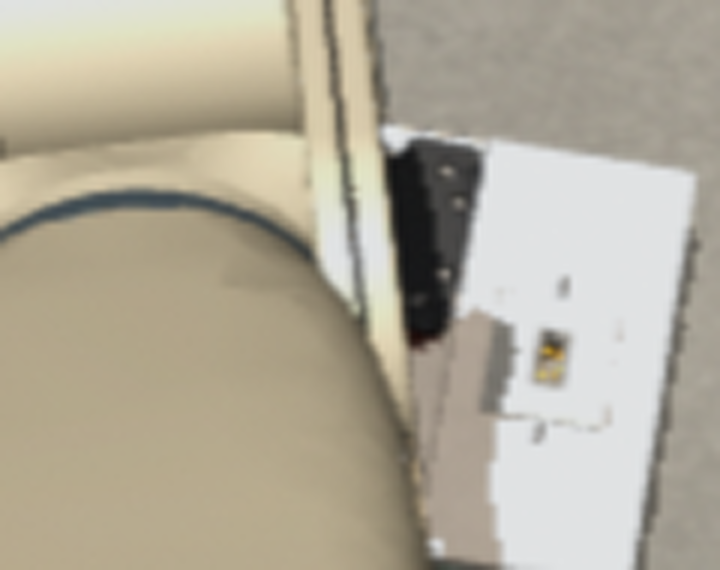

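```bash
python3 - <<'E'
from wells import *
import pickle
np.set_printoptions(precision=2,suppress=True)
T,S=pickle.load(open("c1.pkl","rb"))
p,a=wells(S,(312,186,15,20)); print(p,a)
crop(S,305,180,50,45,12,"pics/s_over2.png")
E
```

```text
[[325.55 196.24]
 [319.71 192.93]
 [320.15 197.25]
 [320.63 201.56]] [1134   89   77  105]
```

View pics/s_over2.png

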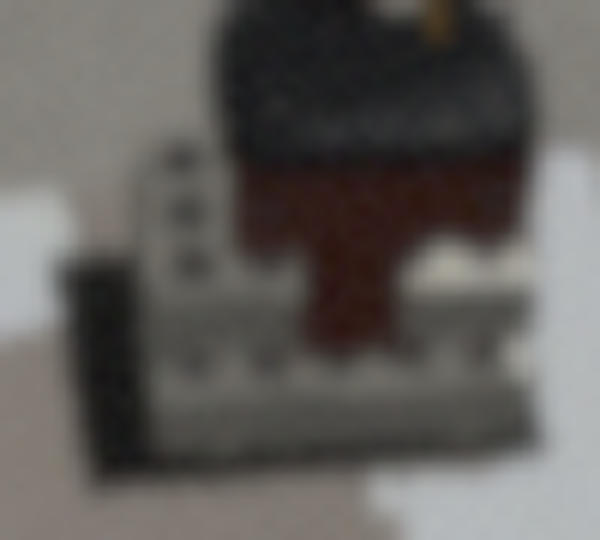

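```bash
python3 - <<'E'
from wells import *
import pickle
np.set_printoptions(precision=2,suppress=True)
T,S=pickle.load(open("c1.pkl","rb"))
h=plane(S,[[319.71,192.93],[320.15,197.25],[320.63,201.56]],128)
b=plane(S,[[319.87,201.25],[320.44,205.52],[320.89,209.70]],92)
print(h,b,(h-b).mean(0))
E
```

```text
[[558.17 107.63 128.  ]
 [554.3   90.88 128.  ]
 [550.61  74.39 128.  ]] [[559.72 109.93  92.  ]
 [556.26  93.17  92.  ]
 [552.63  77.09  92.  ]] [-1.84 -2.43 36.  ]
```

Compared with the base block in the side view, the held block has to move (+1.8, +2.4) mm. That is -2.7 mm along tool y and -1.2 mm along tool z. I'll apply that and lower it.

```bash

python3 -m crank '[[[0,-0.0014,-0.0006],[0,0,0],0.04],[[0,-0.0013,-0.0006],[0,0,0],0.04],[[0.003,0,0],[0,0,0],0.04],[[0.003,0,0],[0,0,0],0.04],[[0.003,0,0],[0,0,0],0.04],[[0.002,0,0],[0,0,0],0.04],[[0.002,0,0],[0,0,0],0.04],[[0,0,0],[0,0,0],0.04]]'
python3 - <<'E'
from h import *
go([590.5,86.6,97.3],-102.55)
E
```

```text
t: 8.4
ee_pos: [590.5, 87.0, 100.1]
orientation: [-2.105, 0.232, 2.107]
ft_force: [-0.3, 0.3, -1.9]
width: 56.2
t 8.40 p [590.5  87.  100.1] yaw_y -102.53 tilt 0.0010 w 56.2 q [ 0.126  0.544  1.767 -0.     0.831  1.916] F [-0.3  0.3 -1.9] M [-0.01  0.2  -0.02]
 turn(tool rad): [ 0.0003  0.0009 -0.0003] yaw delta deg -0.02
 shift after turn (tool m): [ 0.0028  0.0004 -0.0001]  before turn: [ 0.0028  0.0004 -0.0001]
```

```bash

python3 -m crank '[[[0.001,0,0],[0,0,0],0.04],[[0.001,0,0],[0,0,0],0.04],[[0.0007,0,0],[0,0,0],0.04],[[0,0,0],[0,0,0],0.04],[[0,0,0],[0,0,0],0.04],[[0,0,0],[0,0,0],0.04],[[0,0,0],[0,0,0],0.04],[[0,0,0],[0,0,0],0.04]]'
python3 - <<'E'
from h import *
go([590.5,86.6,97.3],-102.55)
T=cam("top");S=cam("side")
crop(S,305,180,50,45,12,"pics/s_down.png")
E
```

```text
t: 9.07
ee_pos: [590.9, 87.1, 98.1]
orientation: [-2.106, 0.231, 2.106]
ft_force: [0.4, 0.2, -2.2]
width: 55.9
t 9.07 p [590.9  87.1  98.1] yaw_y -102.54 tilt 0.0002 w 55.9 q [ 0.126  0.547  1.768 -0.     0.826  1.916] F [ 0.4  0.2 -2.2] M [-0.    0.23 -0.04]
 turn(tool rad): [ 0.0002 -0.0002  0.0001] yaw delta deg -0.01
 shift after turn (tool m): [0.0008 0.0006 0.0003]  before turn: [0.0008 0.0006 0.0003]
```

View pics/s_down.png

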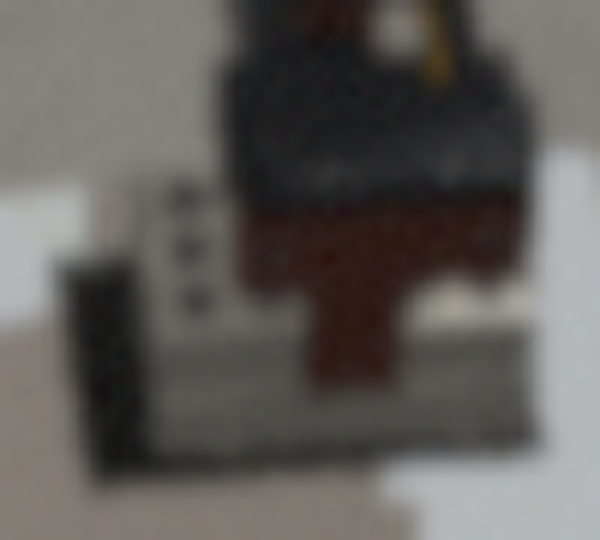

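The edges line up in the side view: the left faces meet at about (150,330–450) and the fronts look flush. There is no contact force yet, so I'll go down slowly.

```bash

python3 -m crank '[[[0.0004,0,0],[0,0,0],0.04],[[0.0004,0,0],[0,0,0],0.04],[[0.0004,0,0],[0,0,0],0.04],[[0,0,0],[0,0,0],0.04],[[0,0,0],[0,0,0],0.04],[[0,0,0],[0,0,0],0.04],[[0,0,0],[0,0,0],0.04],[[0,0,0],[0,0,0],0.04]]'
python3 - <<'E'
from h import *
go([590.5,86.6,97.3],-102.55)
E
```

```text
t: 9.83
ee_pos: [590.9, 87.1, 97.3]
orientation: [-2.106, 0.231, 2.106]
ft_force: [-2.3, -0.4, 5.7]
width: 56.0
t 9.83 p [590.9  87.1  97.3] yaw_y -102.54 tilt 0.0002 w 56.0 q [ 0.126  0.548  1.768 -0.     0.825  1.916] F [-2.3 -0.4  5.7] M [-0.18  0.63 -0.04]
 turn(tool rad): [ 0.0002 -0.0002  0.    ] yaw delta deg -0.01
 shift after turn (tool m): [0.     0.0005 0.0003]  before turn: [0.     0.0005 0.0003]
```

Contact: vertical force rose by about 8 N. Release and rise.

```bash

python3 -m crank '[[[0,0,0],[0,0,0],0.06],[[0,0,0],[0,0,0],0.07],[[0,0,0],[0,0,0],0.08],[[0,0,0],[0,0,0],0.085],[[0,0,0],[0,0,0],0.087],[[0,0,0],[0,0,0],0.087],[[0,0,0],[0,0,0],0.087],[[-0.004,0,0],[0,0,0],0.087]]'
python3 -m crank '[[[-0.012,0,0],[0,0,0],0.087],[[-0.02,0,0],[0,0,0],0.087],[[-0.02,0,0],[0,0,0],0.087],[[-0.02,0,0],[0,0,0],0.087],[[-0.02,0,0],[0,0,0],0.087],[[-0.02,0,0],[0,0,0],0.087],[[-0.01,0,0],[0,0,0],0.087],[[0,0,0],[0,0,0],0.087]]'
python3 - <<'E'
from h import *
go()
arc([479.5,311.5,160],201.5,40)
arc([479.5,311.5,160],201.5-360,40)
T=cam("top");S=cam("side")
crop(S,295,180,75,60,9,"pics/s_rel.png")
E
```

```text
t: 10.5
ee_pos: [590.3, 87.0, 100.2]
orientation: [-2.105, 0.232, 2.107]
ft_force: [0.1, 0.6, -1.0]
width: 87.0
t: 11.17
ee_pos: [592.5, 87.3, 226.2]
orientation: [-2.111, 0.23, 2.099]
ft_force: [-0.2, -0.2, 0.4]
width: 86.8
t 11.17 p [592.5  87.3 226.2] yaw_y -102.54 tilt 0.0056 w 86.8 q [ 0.126  0.379  1.69  -0.     1.067  1.916] F [-0.2 -0.2  0.4] M [0.   0.14 0.03]
 turn(tool rad): [-0.     -0.0053  0.0019] yaw delta deg 0.00
rows 40: [[0.0016,-0.0058,-0.0096],[-0.0879,0,0]]
rows 40: [[0.0016,0.0040,0.0079],[0.0692,0,0]]
```

View pics/s_rel.png

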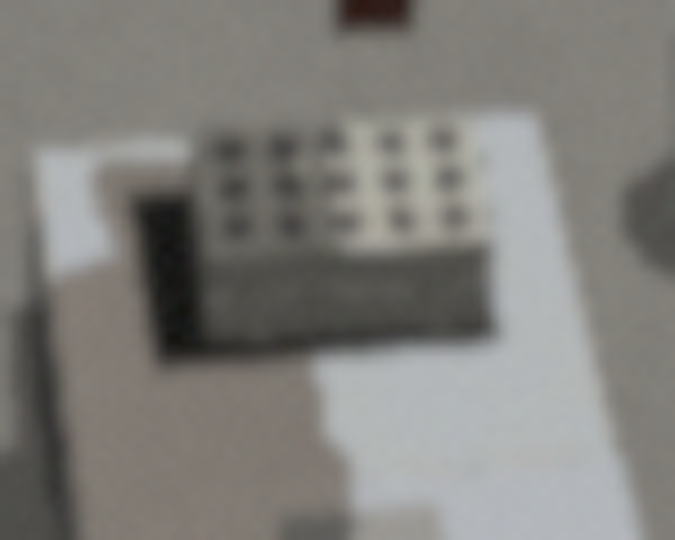

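The pile looks square and released: top wells span (230–450, 145–220) and the side faces are flush. Next stop is the key, with the wrist swinging round so the later quarter turn stays inside joint 6's range.

```bash
python3 -c "
from h import *
arc([479.5,311.5,160],201.5,32)"
```

```text
rows 32: [[0.0020,-0.0073,-0.0120],[-0.1099,0,0]]
```

```bash

python3 -m crank '[[[0.002,-0.0073,-0.012],[-0.11,0,0],0.087],[[0.002,-0.0073,-0.012],[-0.11,0,0],0.087],[[0.002,-0.0073,-0.012],[-0.11,0,0],0.087],[[0.002,-0.0073,-0.012],[-0.11,0,0],0.087],[[0.002,-0.0073,-0.012],[-0.11,0,0],0.087],[[0.002,-0.0073,-0.012],[-0.11,0,0],0.087],[[0.002,-0.0073,-0.012],[-0.11,0,0],0.087],[[0.002,-0.0073,-0.012],[-0.11,0,0],0.087]]'
python3 -m crank '[[[0.002,-0.0073,-0.012],[-0.11,0,0],0.08],[[0.002,-0.0073,-0.012],[-0.11,0,0],0.08],[[0.002,-0.0073,-0.012],[-0.11,0,0],0.07],[[0.002,-0.0073,-0.012],[-0.11,0,0],0.07],[[0.002,-0.0073,-0.012],[-0.11,0,0],0.06],[[0.002,-0.0073,-0.012],[-0.11,0,0],0.06],[[0.002,-0.0073,-0.012],[-0.11,0,0],0.05],[[0.002,-0.0073,-0.012],[-0.11,0,0],0.05]]'
python3 -m crank '[[[0.002,-0.0073,-0.012],[-0.11,0,0],0.05],[[0.002,-0.0073,-0.012],[-0.11,0,0],0.05],[[0.002,-0.0073,-0.012],[-0.11,0,0],0.05],[[0.002,-0.0073,-0.012],[-0.11,0,0],0.05],[[0.002,-0.0073,-0.012],[-0.11,0,0],0.05],[[0.002,-0.0073,-0.012],[-0.11,0,0],0.05],[[0.002,-0.0073,-0.012],[-0.11,0,0],0.05],[[0.002,-0.0073,-0.012],[-0.11,0,0],0.05]]'
python3 -c "
from h import *
go([479.5,311.5,160],99);arc([479.5,311.5,160],50,8)"
```

```text
t: 11.93
ee_pos: [672.8, 158.4, 204.4]
orientation: [1.834, 0.636, -1.84]
ft_force: [-0.7, -0.2, -0.5]
width: 86.9
t: 12.6
ee_pos: [669.8, 267.4, 188.3]
orientation: [1.225, 1.199, -1.23]
ft_force: [-0.0, -0.6, 0.0]
width: 51.8
t: 13.27
ee_pos: [583.9, 334.5, 172.5]
orientation: [0.557, 1.5, -0.561]
ft_force: [-0.5, 0.1, 0.1]
width: 49.8
t 13.27 p [583.9 334.5 172.5] yaw_y 49.05 tilt 0.0030 w 49.8 q [ 0.503  0.548  1.549  0.     1.047 -0.354] F [-0.5  0.1  0.1] M [-0.01 -0.03  0.01]
 turn(tool rad): [-0.8718 -0.0023  0.0022] yaw delta deg 49.95
 shift after turn (tool m): [ 0.0125 -0.0064 -0.1067]  before turn: [ 0.0129 -0.0858 -0.0637]
rows 8: [[0.0016,-0.0072,-0.0117],[-0.1091,0,0]]
```

```bash

python3 -m crank '[[[0.0016,-0.0072,-0.0117],[-0.109,0,0],0.05],[[0.0016,-0.0072,-0.0117],[-0.109,0,0],0.05],[[0.0016,-0.0072,-0.0117],[-0.109,0,0],0.05],[[0.0016,-0.0072,-0.0117],[-0.109,0,0],0.05],[[0.0016,-0.0072,-0.0117],[-0.109,0,0],0.05],[[0.0016,-0.0072,-0.0117],[-0.109,0,0],0.05],[[0.0016,-0.0072,-0.0117],[-0.109,0,0],0.05],[[0.0016,-0.0072,-0.0117],[-0.109,0,0],0.05]]'
python3 - <<'E'
from wells import *
go([479.5,311.5,52],99)
T=cam("top");S=cam("side")
crop(S,245,115,70,65,9,"pics/s_kpre.png");crop(T,240,170,120,95,6,"pics/t_kpre.png")
p,a=wells(T,(250,185,48,55));print(sorted(a.tolist()))
print(block(T,(250,185,48,55),112,amin=200,amax=600))
E
```

```text
t: 13.93
ee_pos: [479.6, 311.3, 160.2]
orientation: [-0.125, 1.57, 0.123]
ft_force: [0.5, -0.3, -0.1]
width: 49.8
t 13.93 p [479.6 311.3 160.2] yaw_y 99.02 tilt 0.0031 w 49.8 q [ 0.555  0.427  1.793  0.     0.924 -1.173] F [ 0.5 -0.3 -0.1] M [-0.01  0.01  0.01]
 turn(tool rad): [ 0.0003 -0.0028  0.0012] yaw delta deg -0.02
 shift after turn (tool m): [ 0.1082  0.0002 -0.    ]  before turn: [0.1082 0.0003 0.0003]
[342, 345, 347, 350, 351, 353, 355, 358, 364, 377, 394, 396, 408, 413, 452, 6255, 7307]
(15, array([589.45437578,  88.20769451]), np.float64(167.4249030808559), array([93.08773452, 53.78815109]))
```

View pics/s_kpre.png

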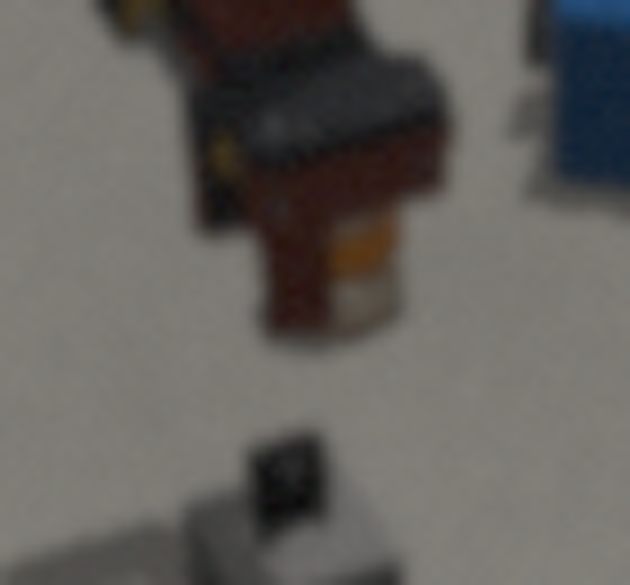

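View pics/t_kpre.png

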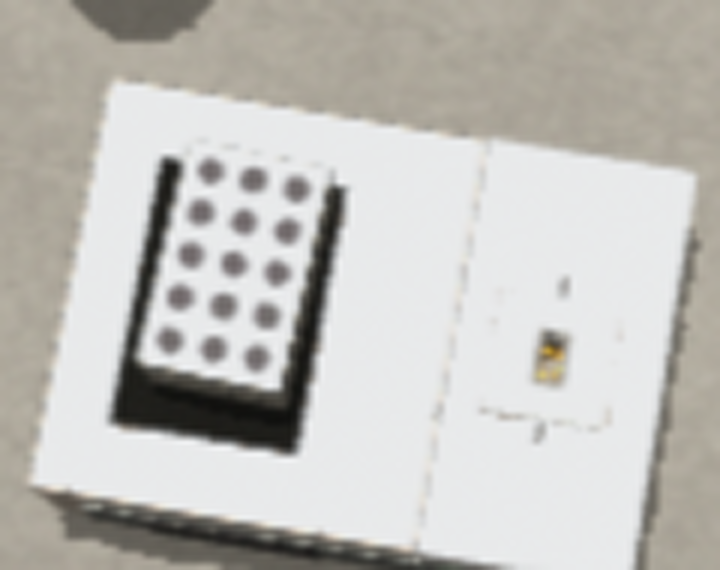

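The pile measures (589.5, 88.2) at 167.4°, against (589.4, 88.0) at 167.5° for the base block before, so it is well within tolerance. In the side view the gripper is above the key, with the bow at (288,475) of the crop. I'll go down over the bow.

```bash

python3 -m crank '[[[0.013,0,0],[0,-0.0014,0.0006],0.05],[[0.016,0,0],[0,-0.0014,0.0006],0.05],[[0.016,0,0],[0,0,0],0.05],[[0.016,0,0],[0,0,0],0.05],[[0.014,0,0],[0,0,0],0.05],[[0.01,0,0],[0,0,0],0.05],[[0.004,0,0],[0,0,0],0.05],[[0,0,0],[0,0,0],0.05]]'
python3 - <<'E'
from wells import *
go([479.5,311.5,51],99)
S=cam("side")
crop(S,245,125,65,65,9,"pics/s_kpre2.png")
E
```

```text
t: 14.7
ee_pos: [481.2, 311.9, 71.7]
orientation: [-0.117, 1.567, 0.118]
ft_force: [0.5, 0.1, 0.1]
width: 50.1
t 14.70 p [481.2 311.9  71.7] yaw_y 98.60 tilt 0.0009 w 50.1 q [ 0.554  0.561  1.832  0.     0.748 -1.166] F [0.5 0.1 0.1] M [0.03 0.   0.02]
 turn(tool rad): [-0.0071  0.0008 -0.0003] yaw delta deg 0.40
 shift after turn (tool m): [ 0.0207 -0.0002 -0.0017]  before turn: [ 0.0206 -0.0002 -0.0017]
```

View pics/s_kpre2.png

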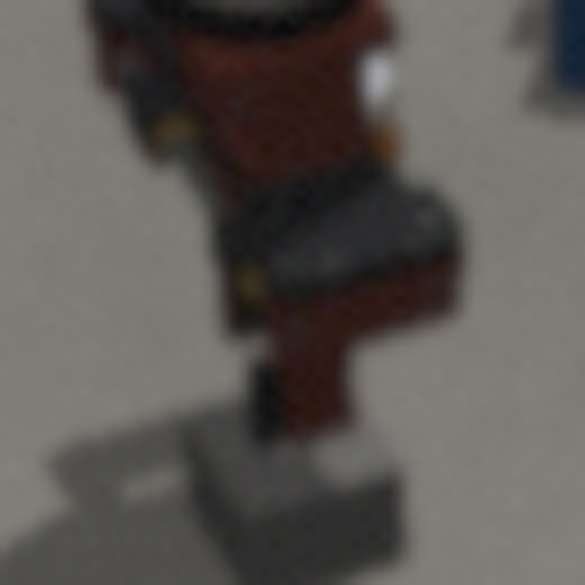

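```bash
python3 - <<'E'
from h import *
import pickle
T,S=pickle.load(open("c0.pkl","rb"))
print("cam pos",-S["R"].T@S["t"])
a=np.radians(8.6);x=np.array([np.cos(a),np.sin(a),0]);y=np.array([-np.sin(a),np.cos(a),0])
c=np.array([481.2,311.9,71.7])
P=[c-y*39-x*10,c-y*39+x*10]
print((proj(S,P)-[245,125]+.5)*9)
k=np.array([479.5,311.5,84]);
print((proj(S,[k-x*14,k+x*14,k-x*14-[0,0,37],k+x*14-[0,0,37]])-[245,125]+.5)*9)
# first image bow seen left/right edges mid: crop pics/s_key (12x, off 255,150)
print(plane(S,np.array([[(215+0.5)/12-.5+255,(172+.5)/12-.5+150],[(303.5)/12-.5+255,(150+.5)/12-.5+150],[237/12+254.5,305/12+149.5],[312/12+254.5,270/12+149.5]]),84))
E
```

```text
cam pos [ 249.47967327 -863.46069636 1129.09068507]
[[306.51809813 456.48201097]
 [360.60206594 439.67713048]]
[[245.42071787 364.85901306]
 [320.80049672 342.02625777]
 [252.0487905  445.08014017]
 [326.06682175 422.22959926]]
[[468.97158986 314.06650389  84.        ]
 [492.82133449 315.99564838  84.        ]
 [462.31544915 263.62780995  84.        ]
 [483.68277055 270.97926488  84.        ]]
```

The finger position agrees with the prediction once its tapered tip is allowed for, so it is centred on the bow within about 2 mm. Continue down and close.

```bash

python3 -m crank '[[[0.003,0,-0.0008],[-0.007,0,0],0.05],[[0.005,0,-0.0009],[0,0,0],0.05],[[0.005,0,0],[0,0,0],0.05],[[0.004,0,0],[0,0,0],0.05],[[0.003,0,0],[0,0,0],0.05],[[0.0005,0,0],[0,0,0],0.05],[[0,0,0],[0,0,0],0.05],[[0,0,0],[0,0,0],0.04]]'
python3 -c "
from h import *
go([479.5,311.5,51],99)"
python3 -m crank '[[[0,0,0],[0,0,0],0.03],[[0,0,0],[0,0,0],0.02],[[0,0,0],[0,0,0],0.01],[[0,0,0],[0,0,0],0.002],[[0,0,0],[0,0,0],0.002],[[0,0,0],[0,0,0],0.002],[[0,0,0],[0,0,0],0.002],[[0,0,0],[0,0,0],0.002]]'
python3 -c "
from h import *
go()"
```

```text
t: 15.42
ee_pos: [479.9, 312.0, 52.5]
orientation: [-0.123, 1.564, 0.126]
ft_force: [0.3, -0.1, 0.3]
width: 46.4
t 15.42 p [479.9 312.   52.5] yaw_y 99.09 tilt 0.0031 w 46.4 q [ 0.556  0.591  1.84  -0.     0.708 -1.174] F [ 0.3 -0.1  0.3] M [ 0.04  0.   -0.04]
 turn(tool rad): [ 0.0015  0.0029 -0.0012] yaw delta deg -0.09
 shift after turn (tool m): [ 0.0015 -0.0004 -0.0005]  before turn: [ 0.0015 -0.0004 -0.0005]
t: 16.08
ee_pos: [479.9, 311.9, 52.5]
orientation: [-0.123, 1.564, 0.126]
ft_force: [-0.1, 0.3, 0.7]
width: 10.1
t 16.08 p [479.9 311.9  52.5] yaw_y 99.09 tilt 0.0031 w 10.1 q [ 0.556  0.591  1.84  -0.     0.708 -1.174] F [-0.1  0.3  0.7] M [0.01 0.06 0.  ]
 turn(tool rad): [-0.      0.0029 -0.0012] yaw delta deg 0.00
```

Width 10.1 mm: the bow is gripped, with the tip 48.5 mm below the TCP. Pull straight up.

```bash

python3 -m crank '[[[-0.006,0,0],[0,0.0029,-0.0012],0.002],[[-0.014,0,0],[0,0,0],0.002],[[-0.018,0,0],[0,0,0],0.002],[[-0.02,0,0],[0,0,0],0.002],[[-0.02,0,0],[0,0,0],0.002],[[-0.02,0,0],[0,0,0],0.002],[[-0.02,0,0],[0,0,0],0.002],[[-0.014,0,0],[0,0,0],0.002]]'
python3 -c "
from h import *
go([560,-36,150],80.3);arc([560,-36,165],-18.8,16)
S=cam('side');crop(S,245,75,75,100,6,'pics/s_kup.png')"
```

```text
t: 16.75
ee_pos: [480.3, 312.2, 186.8]
orientation: [-0.124, 1.566, 0.125]
ft_force: [0.7, 0.1, 0.8]
width: 9.7
t 16.75 p [480.3 312.2 186.8] yaw_y 99.09 tilt 0.0017 w 9.7 q [ 0.556  0.391  1.776  0.     0.972 -1.174] F [0.7 0.1 0.8] M [ 0.05 -0.07 -0.02]
 turn(tool rad): [ 0.3279  0.0014 -0.0009] yaw delta deg -18.79
 shift after turn (tool m): [ 0.0368 -0.3298  0.1372]  before turn: [ 0.0366 -0.3564  0.0237]
rows 16: [[0.0013,-0.0219,0.0049],[0.0205,0,0]]
```

View pics/s_kup.png

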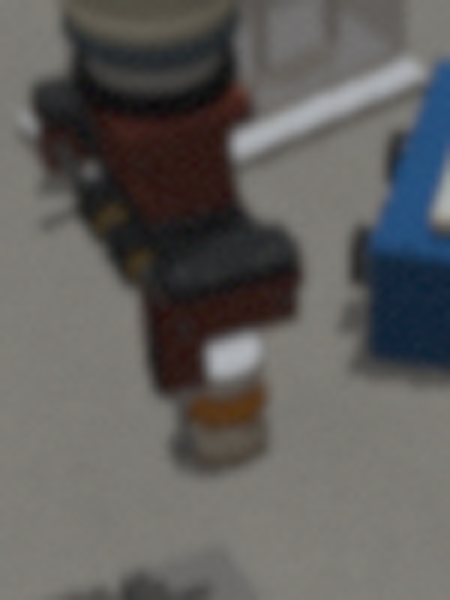

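```bash

python3 -c "
from h import *
S=cam('side');crop(S,255,120,50,65,9,'pics/s_kup2.png')
print((proj(S,[[480,312,187],[480,312,138.5],[480,312,178]])-[255,120])*9)"
```

```text
[[172.10659868 153.4395597 ]
 [180.65260294 269.16900684]
 [173.72432215 175.34666821]]
```

View pics/s_kup2.png

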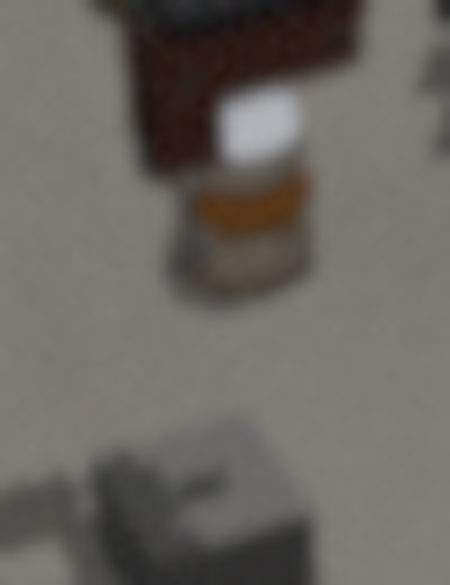

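The stand slot is empty at (205,485), so the key is out; its grey shank blends into the jar and bench. Move over to the key switch.

```bash

python3 -m crank '[[[0,-0.0219,0.0049],[0.0205,0,0],0.002],[[0,-0.0219,0.0049],[0.0205,0,0],0.002],[[0,-0.0219,0.0049],[0.0205,0,0],0.002],[[0,-0.0219,0.0049],[0.0205,0,0],0.002],[[0,-0.0219,0.0049],[0.0205,0,0],0.002],[[0,-0.0219,0.0049],[0.0205,0,0],0.002],[[0,-0.0219,0.0049],[0.0205,0,0],0.002],[[0,-0.0219,0.0049],[0.0205,0,0],0.002]]'
python3 -m crank '[[[0,-0.0219,0.0049],[0.0205,0,0],0.002],[[0,-0.0219,0.0049],[0.0205,0,0],0.002],[[0,-0.0219,0.0049],[0.0205,0,0],0.002],[[0.003,-0.0219,0.0049],[0.0205,0,0],0.002],[[0.004,-0.0219,0.0049],[0.0205,0,0],0.002],[[0.005,-0.0219,0.0049],[0.0205,0,0],0.002],[[0.006,-0.0219,0.0049],[0.0205,0,0],0.002],[[0.006,-0.0160,0.0049],[0.0205,0,0],0.002]]'
python3 - <<'E'
from h import *
go([560,-36,135],80.3)
E
```

```text
t: 17.52
ee_pos: [533.6, 139.7, 183.4]
orientation: [0.005, 1.573, -0.005]
ft_force: [0.6, 0.6, -0.2]
width: 9.8
t: 18.18
ee_pos: [559.8, -32.3, 159.2]
orientation: [0.134, 1.568, -0.135]
ft_force: [0.5, 0.3, 0.0]
width: 9.7
t 18.18 p [559.8 -32.3 159.2] yaw_y 80.20 tilt 0.0017 w 9.7 q [-0.079  0.413  1.819 -0.     0.91  -1.478] F [0.5 0.3 0. ] M [-0.02  0.02 -0.  ]
 turn(tool rad): [-0.0017 -0.0016  0.0004] yaw delta deg 0.10
 shift after turn (tool m): [ 0.0242 -0.0036  0.0009]  before turn: [ 0.0242 -0.0036  0.0009]
```

```bash

python3 -m crank '[[[0.004,-0.001,0.0003],[-0.0017,-0.0016,0.0004],0.002],[[0.006,-0.001,0.0003],[0,0,0],0.002],[[0.006,-0.001,0.0003],[0,0,0],0.002],[[0.006,-0.0006,0],[0,0,0],0.002],[[0.006,0,0],[0,0,0],0.002],[[0.004,0,0],[0,0,0],0.002],[[0,0,0],[0,0,0],0.002],[[0,0,0],[0,0,0],0.002]]'
python3 - <<'E'
from h import *
go([560,-36,127],80.3)
T=cam("top");S=cam("side")
import pickle;pickle.dump((T,S),open("c2.pkl","wb"))
crop(S,305,205,65,65,9,"pics/s_in.png");crop(T,300,195,65,65,9,"pics/t_in.png")
E
```

```text
t: 18.85
ee_pos: [560.7, -34.0, 128.2]
orientation: [0.131, 1.566, -0.131]
ft_force: [-0.8, -0.3, -0.1]
width: 10.1
t 18.85 p [560.7 -34.  128.2] yaw_y 80.43 tilt 0.0010 w 10.1 q [-0.082  0.459  1.836  0.     0.845 -1.486] F [-0.8 -0.3 -0.1] M [ 0.04 -0.   -0.03]
 turn(tool rad): [ 0.0022  0.001  -0.0003] yaw delta deg -0.13
 shift after turn (tool m): [ 0.0012 -0.0021 -0.0003]  before turn: [ 0.0012 -0.0021 -0.0003]
```

View pics/s_in.png

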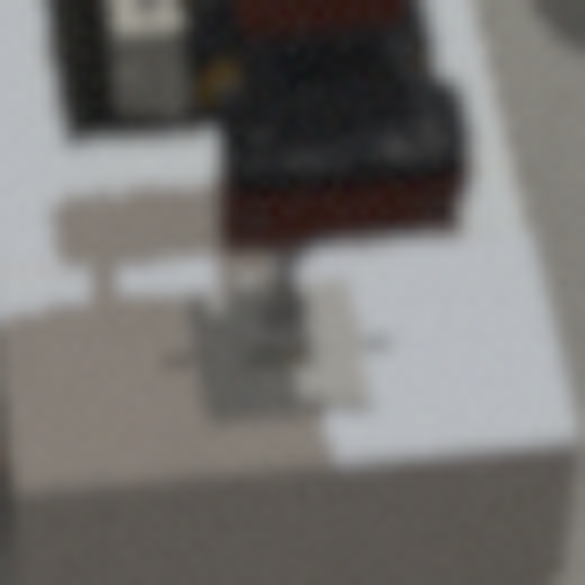

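View pics/t_in.png

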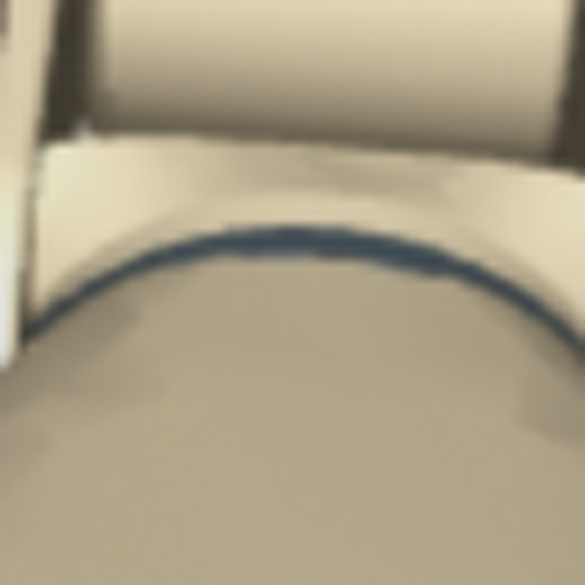

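```bash

python3 - <<'E'
from h import *
import pickle
T,S=pickle.load(open("c2.pkl","rb"))
im=S["img"][225:258,318:352]
im=cv2.resize(im,None,fx=18,fy=18,interpolation=cv2.INTER_LANCZOS4)
im=np.clip((im.astype(float)-60)*2.0,0,255).astype(np.uint8)
def pt(P,col):
    for u in proj(S,P): cv2.circle(im,tuple(int(v) for v in ((u-[318,225]+.5)*18)),4,col,1)
cv2.imwrite("pics/s_in2.png",im)
print((proj(S,[[560.7,-34,128.2],[560.7,-34,79.7],[560.7,-34,93.7],[559.8,-36,72]])-[318,225]+.5)*18)
E
```

```text
[[339.61996534  77.62267141]
 [328.5099821  290.23387277]
 [331.6552518  230.04300158]
 [325.29958843 333.9523548 ]]
```

View pics/s_in2.png

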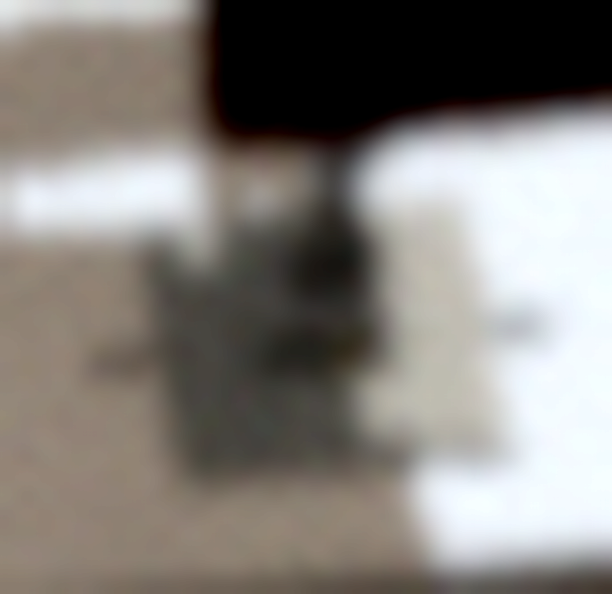

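```bash

python3 -m crank '[[[0,-0.0011,-0.0004],[0,0,0],0.002],[[0,-0.001,-0.0004],[0,0,0],0.002],[[0.001,0,0],[0,0,0],0.002],[[0,0,0],[0,0,0],0.002],[[0,0,0],[0,0,0],0.002],[[0,0,0],[0,0,0],0.002],[[0,0,0],[0,0,0],0.002],[[0,0,0],[0,0,0],0.002]]'
python3 -c "
from h import *
go([559.6,-36.3,120],80.3)"
```

```text
t: 19.62
ee_pos: [559.7, -36.3, 127.5]
orientation: [0.132, 1.565, -0.131]
ft_force: [-0.6, -0.2, -0.5]
width: 10.0
t 19.62 p [559.7 -36.3 127.5] yaw_y 80.39 tilt 0.0015 w 10.0 q [-0.086  0.459  1.839  0.     0.842 -1.489] F [-0.6 -0.2 -0.5] M [ 0.   -0.07 -0.01]
 turn(tool rad): [ 0.0016  0.0015 -0.0003] yaw delta deg -0.09
 shift after turn (tool m): [ 0.0075 -0.     -0.0001]  before turn: [ 0.0075 -0.     -0.0001]
```

The TCP now reads (559.7, -36.3), on target. Lower into the mouth and watch the forces.

```bash

python3 -m crank '[[[0.002,0,0],[0,0,0],0.002],[[0.002,0,0],[0,0,0],0.002],[[0.002,0,0],[0,0,0],0.002],[[0.002,0,0],[0,0,0],0.002],[[0.002,0,0],[0,0,0],0.002],[[0.001,0,0],[0,0,0],0.002],[[0,0,0],[0,0,0],0.002],[[0,0,0],[0,0,0],0.002]]'
python3 -c "
from h import *
go([559.6,-36.3,120],80.3)
S=cam('side')
cv2.imwrite('pics/s_in3.png',cv2.resize(S['img'][225:258,318:352],None,fx=16,fy=16,interpolation=cv2.INTER_LANCZOS4))"
```

```text
t: 20.28
ee_pos: [559.6, -36.3, 116.4]
orientation: [0.132, 1.565, -0.131]
ft_force: [0.6, 0.2, 0.0]
width: 9.9
t 20.28 p [559.6 -36.3 116.4] yaw_y 80.39 tilt 0.0013 w 9.9 q [-0.086  0.476  1.844  0.     0.82  -1.489] F [0.6 0.2 0. ] M [-0.02  0.02  0.03]
 turn(tool rad): [ 0.0016  0.0013 -0.0003] yaw delta deg -0.09
 shift after turn (tool m): [-0.0036  0.     -0.    ]  before turn: [-0.0036  0.     -0.    ]
```

View pics/s_in3.png

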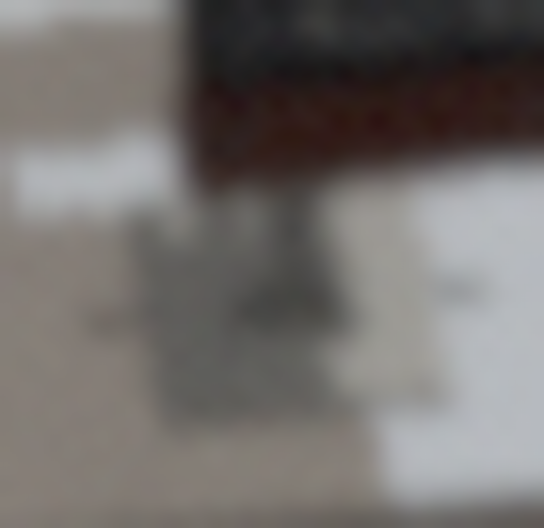

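The blade is seated in the slot with no side load, tip about 4 mm in. Push on past the pins with a little wiggle.

```bash

python3 -m crank '[[[0.0015,0,0],[0,0,0],0.002],[[0.0015,0,0],[0.02,0,0],0.002],[[0.0015,0,0],[-0.04,0,0],0.002],[[0.0015,0,0],[0.04,0,0],0.002],[[0.0015,0,0],[-0.04,0,0],0.002],[[0.0015,0,0],[0.04,0,0],0.002],[[0,0,0],[-0.02,0,0],0.002],[[0,0,0],[0,0,0],0.002]]'
python3 -c "
from h import *
go([559.6,-36.3,120],80.3)"
```

```text
t: 21.0
ee_pos: [560.8, -36.1, 107.8]
orientation: [0.131, 1.563, -0.13]
ft_force: [3.5, 2.6, 0.6]
width: 10.0
t 21.00 p [560.8 -36.1 107.8] yaw_y 80.48 tilt 0.0039 w 10.0 q [-8.600e-02  4.900e-01  1.847e+00  1.000e-03  8.010e-01 -1.491e+00] F [3.5 2.6 0.6] M [ 0.65 -0.81 -0.04]
 turn(tool rad): [ 0.0031  0.0037 -0.0011] yaw delta deg -0.18
 shift after turn (tool m): [-0.0122 -0.0004 -0.0011]  before turn: [-0.0122 -0.0004 -0.0011]
```

```bash

python3 -m crank '[[[0,0.0008,0.0007],[0,0,0],0.002],[[0.001,0,0],[0.02,0,0],0.002],[[0.001,0,0],[-0.04,0,0],0.002],[[0.001,0,0],[0.04,0,0],0.002],[[0.001,0,0],[-0.04,0,0],0.002],[[0.001,0,0],[0.04,0,0],0.002],[[0,0,0],[-0.02,0,0],0.002],[[0,0,0],[0,0,0],0.002]]'
python3 -c "
from h import *
go([559.6,-36.3,120],80.3)"
```

```text
t: 21.67
ee_pos: [561.2, -36.4, 103.7]
orientation: [0.13, 1.564, -0.132]
ft_force: [0.8, -2.1, 8.1]
width: 10.0
t 21.67 p [561.2 -36.4 103.7] yaw_y 80.43 tilt 0.0034 w 10.0 q [-8.500e-02  4.970e-01  1.847e+00 -1.000e-03  7.940e-01 -1.488e+00] F [ 0.8 -2.1  8.1] M [-0.58 -0.15  0.12]
 turn(tool rad): [0.0023 0.0034 0.0007] yaw delta deg -0.13
 shift after turn (tool m): [-0.0163 -0.0001 -0.0016]  before turn: [-0.0163 -0.0001 -0.0015]
```

At the second pin: 8 N up. Keep pushing.

```bash

python3 -m crank '[[[0.001,-0.0003,0],[0.03,0,0],0.002],[[0.001,0,0],[-0.06,0,0],0.002],[[0.001,0,0],[0.06,0,0],0.002],[[0.001,0,0],[-0.06,0,0],0.002],[[0.001,0,0],[0.06,0,0],0.002],[[0.001,0,0],[-0.03,0,0],0.002],[[0,0,0],[0,0,0],0.002],[[0,0,0],[0,0,0],0.002]]'
python3 -c "
from h import *
go([559.6,-36.3,120],80.3)"
```

```text
t: 22.33
ee_pos: [561.4, -36.6, 98.9]
orientation: [0.131, 1.563, -0.132]
ft_force: [-3.2, -0.6, 21.3]
width: 9.6
t 22.33 p [561.4 -36.6  98.9] yaw_y 80.39 tilt 0.0038 w 9.6 q [-8.600e-02  5.040e-01  1.849e+00 -1.000e-03  7.850e-01 -1.488e+00] F [-3.2 -0.6 21.3] M [-0.33  0.76  0.12]
 turn(tool rad): [0.0015 0.0038 0.0005] yaw delta deg -0.09
 shift after turn (tool m): [-0.0211 -0.     -0.0018]  before turn: [-0.0211 -0.     -0.0017]
```

```bash

python3 - <<'E'
from h import *
S=cam('side')
im=cv2.resize(S['img'][215:258,312:356],None,fx=14,fy=14,interpolation=cv2.INTER_LANCZOS4)
im=np.clip((im.astype(float)-20)*1.7,0,255).astype(np.uint8)
cv2.imwrite('pics/s_in4.png',im)
o=[560.8,-36.4]
for z in (98.9,98.9-5.5,98.9-8.5,72): print(z,(proj(S,[[*o,z]])-[312,215]+.5)*14)
E
```

```text
98.9 [[347.29247562 310.32949524]]
93.4 [[346.30664236 328.90793037]]
90.4 [[345.7714635  338.99359706]]
72 [[342.52779987 400.12177782]]
```

View pics/s_in4.png

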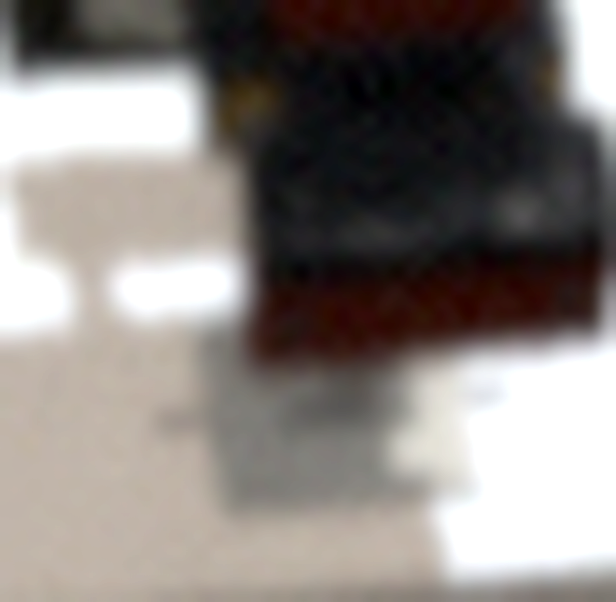

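The collar is still hidden behind the finger. I'll ease the sideways force and wiggle at the current push.

```bash

python3 -m crank '[[[0,0,-0.0005],[0.03,0,0],0.002],[[0,0,0],[-0.06,0,0],0.002],[[0,0,0.0006],[0.06,0,0],0.002],[[0,0,-0.0012],[-0.06,0,0],0.002],[[0,0.0006,0.0006],[0.06,0,0],0.002],[[0,-0.0012,0],[-0.03,0,0],0.002],[[0,0.0006,0],[0,0,0],0.002],[[0,0,0],[0,0,0],0.002]]'
python3 -c "
from h import *
go([559.6,-36.3,120],80.3)"
```

```text
t: 23.05
ee_pos: [559.3, -35.9, 96.1]
orientation: [0.132, 1.567, -0.132]
ft_force: [1.5, 1.2, -1.7]
width: 9.8
t 23.05 p [559.3 -35.9  96.1] yaw_y 80.35 tilt 0.0002 w 9.8 q [-0.085  0.508  1.852 -0.     0.781 -1.487] F [ 1.5  1.2 -1.7] M [ 0.2  -0.05 -0.01]
 turn(tool rad): [0.0009 0.0002 0.0001] yaw delta deg -0.05
 shift after turn (tool m): [-0.0239 -0.0004  0.0004]  before turn: [-0.0239 -0.0004  0.0004]
```

It passed: z dropped to 96.1 and the force vanished. Continue to home.

```bash

python3 -m crank '[[[0.001,0.0002,0.0004],[0,0,0],0.002],[[0.0015,0,0],[0.02,0,0],0.002],[[0.0015,0,0],[-0.04,0,0],0.002],[[0.0015,0,0],[0.04,0,0],0.002],[[0.0015,0,0],[-0.04,0,0],0.002],[[0.0015,0,0],[0.04,0,0],0.002],[[0.0005,0,0],[-0.02,0,0],0.002],[[0,0,0],[0,0,0],0.002]]'
python3 -c "
from h import *
go([559.6,-36.3,120],80.3)"
```

```text
t: 23.72
ee_pos: [560.1, -35.7, 87.1]
orientation: [0.131, 1.566, -0.13]
ft_force: [0.5, 0.7, -0.3]
width: 10.1
t 23.72 p [560.1 -35.7  87.1] yaw_y 80.48 tilt 0.0008 w 10.1 q [-0.085  0.523  1.854  0.     0.764 -1.49 ] F [ 0.5  0.7 -0.3] M [-0.    0.02 -0.02]
 turn(tool rad): [ 0.0031  0.0007 -0.0002] yaw delta deg -0.18
 shift after turn (tool m): [-0.0329 -0.0007 -0.0004]  before turn: [-0.0329 -0.0007 -0.0004]
```

```bash

python3 -m crank '[[[0.001,0,0],[0,0,0],0.002],[[0.001,0,0],[0.01,0,0],0.002],[[0.001,0,0],[-0.02,0,0],0.002],[[0.001,0,0],[0.02,0,0],0.002],[[0.001,0,0],[-0.01,0,0],0.002],[[0.001,0,0],[0,0,0],0.002],[[0.0005,0,0],[0,0,0],0.002],[[0,0,0],[0,0,0],0.002]]'
python3 -c "
from h import *
go([559.6,-36.3,80.5],80.3)"
```

```text
t: 24.38
ee_pos: [560.3, -35.6, 80.8]
orientation: [0.132, 1.565, -0.131]
ft_force: [-0.5, 0.1, -1.0]
width: 9.6
t 24.38 p [560.3 -35.6  80.8] yaw_y 80.39 tilt 0.0014 w 9.6 q [-0.085  0.533  1.856  0.     0.751 -1.488] F [-0.5  0.1 -1. ] M [ 0.   -0.04  0.02]
 turn(tool rad): [ 0.0016  0.0014 -0.0003] yaw delta deg -0.09
 shift after turn (tool m): [ 0.0003 -0.0008 -0.0006]  before turn: [ 0.0003 -0.0008 -0.0006]
```

```bash

python3 -m crank '[[[0.0005,0,0],[0,0,0],0.002],[[0.0005,0,0],[0,0,0],0.002],[[0.0005,0,0],[0,0,0],0.002],[[0,0,0],[0,0,0],0.002],[[0,0,0],[0,0,0],0.002],[[0,0,0],[0,0,0],0.002],[[0,0,0],[0,0,0],0.002],[[0,0,0],[0,0,0],0.002]]'
python3 -c "
from h import *
go([559.6,-36.3,80.5],80.3)"
```

```text
t: 25.05
ee_pos: [560.5, -35.7, 80.5]
orientation: [0.132, 1.565, -0.131]
ft_force: [-2.8, 0.7, 9.3]
width: 9.5
t 25.05 p [560.5 -35.7  80.5] yaw_y 80.39 tilt 0.0019 w 9.5 q [-0.085  0.534  1.856  0.     0.75  -1.488] F [-2.8  0.7  9.3] M [0.04 0.59 0.01]
 turn(tool rad): [ 0.0016  0.0018 -0.0004] yaw delta deg -0.09
 shift after turn (tool m): [-0.     -0.0008 -0.0008]  before turn: [-0.     -0.0008 -0.0008]
```

Contact at TCP z 80.5 with about 9 N, exactly the height worked out for fully home. Now turn clockwise (positive about tool x), first half.

```bash

python3 -m crank '[[[0,0,-0.0002],[0.06,0,0],0.002],[[0,0,0],[0.1,0,0],0.002],[[0,0,0],[0.1,0,0],0.002],[[0,0,0],[0.1,0,0],0.002],[[0,0,0],[0.1,0,0],0.002],[[0,0,0],[0.1,0,0],0.002],[[0,0,0],[0.1,0,0],0.002],[[0,0,0],[0.06,0,0],0.002]]'
python3 -c "
from h import *
go([560.3,-35.8,80.5],-9.7)"
```

```text
t: 25.72
ee_pos: [560.7, -35.2, 80.5]
orientation: [0.698, 1.454, -0.695]
ft_force: [-1.1, 2.4, 8.6]
width: 9.8
t 25.72 p [560.7 -35.2  80.5] yaw_y 38.85 tilt 0.0028 w 9.8 q [-8.400e-02  5.330e-01  1.856e+00  1.000e-03  7.490e-01 -7.630e-01] F [-1.1  2.4  8.6] M [0.44 0.4  0.14]
 turn(tool rad): [ 8.474e-01  2.000e-04 -2.800e-03] yaw delta deg -48.55
 shift after turn (tool m): [-0.     -0.0003  0.0006]  before turn: [-0.     -0.0007  0.0002]
```

```bash

python3 -m crank '[[[0,0,0],[0.08,0,0],0.002],[[0,0.0002,0],[0.11,0,0],0.002],[[0,0.0002,0],[0.11,0,0],0.002],[[0,0,0],[0.11,0,0],0.002],[[0,0,0],[0.11,0,0],0.002],[[0,0,0],[0.11,0,0],0.002],[[0,0,0],[0.11,0,0],0.002],[[0,0,0],[0.09,0,0],0.002]]'
python3 -m crank '[[[0,0,0],[0,0,0],0.002],[[0,0,0],[0,0,0],0.002],[[0,0,0],[0,0,0],0.002],[[0,0,0],[0,0,0],0.002],[[0,0,0],[0,0,0],0.002],[[0,0,0],[0,0,0],0.002],[[0,0,0],[0,0,0],0.002],[[0,0,0],[0,0,0],0.002]]'
python3 -c "
from h import *
go([560.3,-35.8,80.5],-9.7)
T=cam('top');S=cam('side')
crop(S,290,170,90,80,8,'pics/s_turn.png')"
```

```text
t: 26.38
ee_pos: [560.7, -35.3, 80.4]
orientation: [1.321, 1.132, -1.319]
ft_force: [-2.5, 1.5, 8.7]
width: 9.9
t: 27.05
ee_pos: [560.7, -35.3, 80.5]
orientation: [1.318, 1.135, -1.315]
ft_force: [-2.1, 0.4, 9.6]
width: 10.0
t 27.05 p [560.7 -35.3  80.5] yaw_y -8.41 tilt 0.0019 w 10.0 q [-0.084  0.534  1.856  0.     0.75   0.062] F [-2.1  0.4  9.6] M [0.1  0.77 0.02]
 turn(tool rad): [ 0.0226 -0.0005 -0.0019] yaw delta deg -1.29
 shift after turn (tool m): [-0.     -0.0003  0.0006]  before turn: [-0.     -0.0003  0.0006]
```

View pics/s_turn.png

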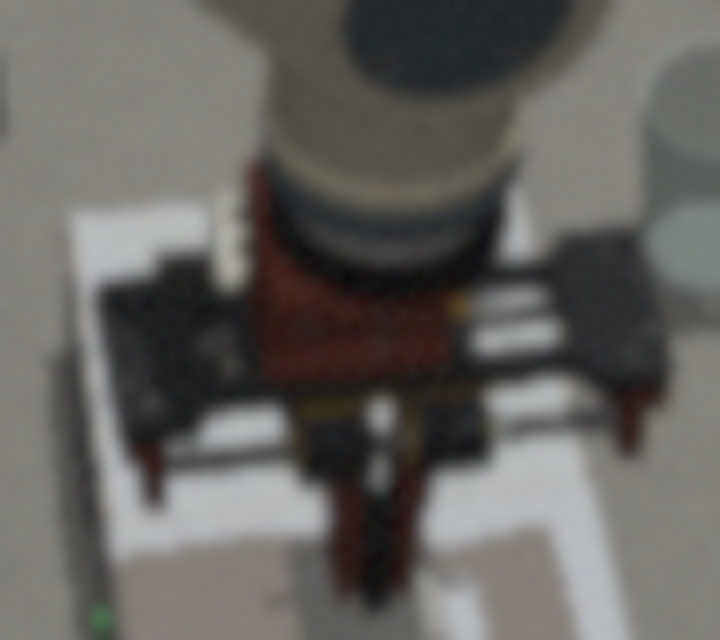

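```bash

python3 -m crank '[[[0,0,0],[0.02,0,0],0.002],[[0,0,0],[0.02,0,0],0.002],[[0,0,0],[0,0,0],0.002],[[0,0,0],[0,0,0],0.002],[[0,0,0],[0,0,0],0.002],[[0,0,0],[0,0,0],0.002],[[0,0,0],[0,0,0],0.002],[[0,0,0],[0,0,0],0.002]]'
python3 - <<'E'
from h import *
m=[]
for i in range(6):
    S=cam("side"); o=ctrl.get_obs(); m.append(np.r_[o["moment"],o["ft_force"],o["joint_torque"][5]])
print(np.round(np.array(m),3)); go()
crop(S,300,185,55,45,12,"pics/s_pile.png")
E
```

```text
t: 27.82
ee_pos: [560.7, -35.3, 80.4]
orientation: [1.346, 1.114, -1.344]
ft_force: [-2.2, 1.1, 10.1]
width: 9.7
[[ 0.163  0.73   0.125 -2.846  1.126  8.439  0.11 ]
 [ 0.119  0.746  0.12  -3.143  1.042  9.962  0.11 ]
 [ 0.138  0.692  0.103 -3.411  0.736  9.367  0.11 ]
 [ 0.083  0.671  0.118 -2.441  1.157  9.612  0.11 ]
 [ 0.051  0.734  0.105 -2.324  0.453  9.181  0.11 ]
 [ 0.106  0.684  0.109 -2.832 -0.4   10.098  0.11 ]]
t 28.12 p [560.7 -35.3  80.5] yaw_y -10.69 tilt 0.0020 w 9.9 q [-0.084  0.534  1.856  0.     0.75   0.102] F [-2.8 -0.4 10.1] M [0.11 0.68 0.11]
 turn(tool rad): [ 0.     -0.0004 -0.0019] yaw delta deg 0.00
```

View pics/s_pile.png

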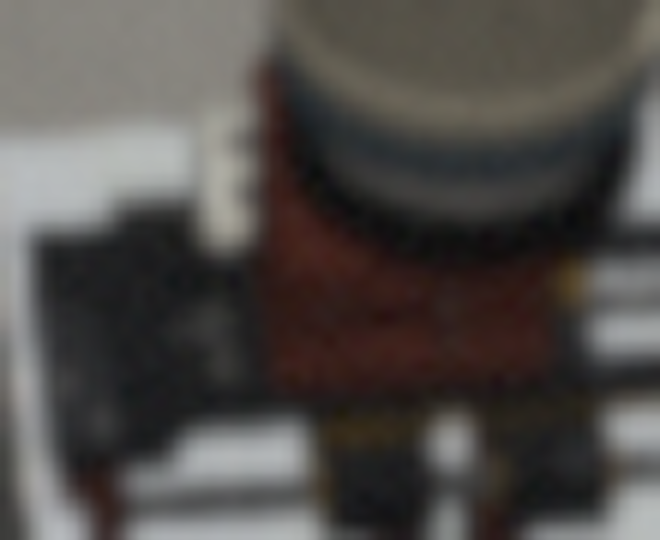

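The moment about the vertical is a steady 0.11 N m, matching the spring at a quarter turn. The pile's left edge is still at column ~316.7 (316.9 after release). Handing in.

```bash
python3 -c "
from workcell import workorder
print(workorder.close_job())"
```

```text
the job is handed in; nothing more can be done
None
```

I finished the job and handed it in at about 28 s of the 61 s. The loose block is released on the base block, and the arm is still holding the key turned in the switch. Handing in reports no verdict, so the result below rests on my own checks.

- **Pile:** In the top view after release, the loose block was at (589.5, 88.2) mm and 167.4°. The base block had measured (589.4, 88.0) mm and 167.5° beforehand. At the end only the pile's left edge was visible in the side view, and it had not moved.
- **Key home:** It passed both pins with a little wiggling, and the force peaked at about 21 N. It then stopped on contact at a TCP height of 80.5 mm, exactly the height worked out for fully home.
- **Key turned:** The tool turned 1.59 rad clockwise. It is holding against a steady 0.11 N m, which fits the spring at a quarter turn, with about 9 N of downward push and the jaws at 10 mm.
- **Not confirmed:** I could not see the collar or read the switch angle, because the arm blocked the top view and a finger hid the collar. Key depth and turn come from force and pose. The two cameras also disagreed by about 2 mm in y, so I used values between them.
- **Bystanders:** I did not measure them again at the end. No move showed an unexpected contact force.

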